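# Load the two-tier ward stand

## Task

Load the two-tier stand for the ward, left and right being as the robot sees them. In its bottom tray lay the large carton in the left half, lengthwise front to back, with the small carton centred flat on top of it the same way, and stand the pill jar to the right of them in the right half; then fit the loose upper tray over the four posts, all four corner holes together, fully down on the shoulders, and stand the infusion bottle upright in the upper tray, left of its handle. Leave the sanitiser and the tape roll where they are.

Things in the scene. Friction and masses are not known exactly. Their poses are not given: they have to be found in the camera images.
- stand: Fixed blue bottom tray, 180 deep (x) x 260 wide (y), with 4 steel posts. Origin: centre of underside, on the desk; +x to the back, +y left as the robot sees it (yaw within 0.2). Floor top z 8; rim top z 26 (front 18), 5 thick; centre rib along x, 6 wide, top z 20. Halves' middles y +-62. Posts x +-75, y +-115: 20 dia. to the shoulder at z 78, then 10 dia. pin, cone point, tip z 109 (mm).
- upper_tray: Loose blue tray flat on the desk, 180 (x) x 260 (y), 0.4 kg, same both ways round. Origin: centre of underside. Floor 8 thick, rim top z 20, 14 dia. holes at x +-75, y +-115. Handle along x at y 0: bar 120 long, 12 wide, z 68 to 82, on uprights at x +-54; open below to a 6 thick divider, top z 28. Fitted: origin 78 above the stand's; halves' middles 62 either side of the handle (mm).
- large_carton: Large flat kraft carton, 110 mm long (x), 60 mm wide (y), 26 mm high, about 0.14 kg. Origin at the centre of its underside, z up. The larger of the two cartons.
- small_carton: Small flat kraft carton, 72 mm long (x), 42 mm wide (y), 20 mm high, about 0.07 kg. Origin at the centre of its underside, z up.
- pill_jar: White plastic pill jar with a ribbed screw lid, 53 mm in diameter, 62 mm high, upright, about 0.1 kg. Origin at the centre of its underside, z up.
- infusion_bottle: Upright infusion bottle, pale clear, paper label, narrow aluminium cap; 120 mm high, about 0.22 kg. Straight body 54 mm in diameter up to 82 mm; cap 27 mm. Origin: centre of its underside, z up. Too tall to go under the upper tray.
- sanitiser: Bystander: white hand-sanitiser pump bottle with a blue pump head, 66 mm in diameter, 168 mm high, at one side. Origin at the centre of its underside. Leave it alone.
- tape_roll: Bystander: brown roll of packing tape lying flat, 92 mm in diameter, 45 mm high, at one side. Origin at the centre of its underside. Leave it alone.
Not all that is in view belongs to the job. What is shaped like the large_carton but turquoise or yellow is not meant.

How it is judged:
On the way, in this order (a step that is already met when the one before it is completed fails the run):
1. the bottom tray is loaded: large carton flat in the left half, small carton on it, pill jar upright in the right half, all let go (y of large_carton in the frame of stand between 0.03 and 0.092 m and x of large_carton in the frame of stand between -0.035 and 0.035 m and z of large_carton in the frame of stand between 0.004 and 0.012 m and angle between each of large_carton, small_carton, pill_jar's own z axis and vertical below 0.08 rad and angle between the x axis of large_carton and the x axis of stand, either way round below 0.25 rad and y of small_carton in the frame of large_carton between -0.015 and 0.015 m and x of small_carton in the frame of large_carton between -0.02 and 0.02 m and z of small_carton in the frame of large_carton between 0.022 and 0.03 m and angle between the x axis of small_carton and the x axis of large_carton, either way round below 0.25 rad and y of pill_jar in the frame of stand between -0.1 and -0.027 m and x of pill_jar in the frame of stand between -0.06 and 0.06 m and z of pill_jar in the frame of stand between 0.004 and 0.012 m and contact force between the fingers and large_carton below 0.2 N and contact force between the fingers and small_carton below 0.2 N and contact force between the fingers and pill_jar below 0.2 N), for 0.2 s.
2. the upper tray is on all four posts, fully down, and let go (z of upper_tray in the frame of stand between 0.074 and 0.081 m and horizontal distance between upper_tray and stand below 0.005 m and angle between upper_tray's own z axis and vertical below 0.03 rad and angle between the x axis of upper_tray and the x axis of stand, either way round below 0.05 rad and contact force between the fingers and upper_tray below 0.2 N), for 0.2 s.
At the end, for the whole second after the job is handed in: Large carton flat in the bottom tray's left half, lengthwise within 0.25 rad; small carton flat on it, within 20 mm (15 across); jar upright in the right half; upper tray level on all shoulders, within 5 mm; bottle upright in it left of the handle; all at rest, released (y of large_carton in the frame of stand between 0.03 and 0.092 m and x of large_carton in the frame of stand between -0.035 and 0.035 m and z of large_carton in the frame of stand between 0.004 and 0.012 m and angle between each of large_carton, small_carton, pill_jar, infusion_bottle's own z axis and vertical below 0.08 rad and angle between the x axis of large_carton and the x axis of stand, either way round below 0.25 rad and y of small_carton in the frame of large_carton between -0.015 and 0.015 m and x of small_carton in the frame of large_carton between -0.02 and 0.02 m and z of small_carton in the frame of large_carton between 0.022 and 0.03 m and angle between the x axis of small_carton and the x axis of large_carton, either way round below 0.25 rad and y of pill_jar in the frame of stand between -0.1 and -0.027 m and x of pill_jar in the frame of stand between -0.06 and 0.06 m and z of pill_jar in the frame of stand between 0.004 and 0.012 m and z of upper_tray in the frame of stand between 0.074 and 0.081 m and horizontal distance between upper_tray and stand below 0.005 m and angle between upper_tray's own z axis and vertical below 0.03 rad and angle between the x axis of upper_tray and the x axis of stand, either way round below 0.05 rad and y of infusion_bottle in the frame of stand between 0.028 and 0.102 m and x of infusion_bottle in the frame of stand between -0.06 and 0.06 m and z of infusion_bottle in the frame of stand between 0.082 and 0.09 m and linear speed of each of large_carton, small_carton, pill_jar, upper_tray, infusion_bottle below 0.02 m/s and angular speed of each of large_carton, small_carton, pill_jar, upper_tray, infusion_bottle below 0.2 rad/s); the robot touches nothing.
It fails at once if the sanitiser or the tape roll is moved by more than 20 mm (distance of any of sanitiser, tape_roll from where it was at the start of the episode above 0.02 m).
It also fails if it takes over 144 s, if anything falls off the work surface, if the arm or the gripper's body presses on something with over 40 N, if the wrist force passes 120 N, or if a joint passes its speed limit or range.

## Robot

A 6-joint arm with a two-finger parallel gripper is mounted at the origin on the work surface. World frame = base frame: x ahead of the robot, y to its left, z up, the work surface at z = 0. Lengths are in m, angles in rad, forces in N, time in s.
With the tool pointing down it reaches from about 0.375 to 0.9 m from the base axis. Payload 3.1 kg.
Tool frame: the origin (TCP) lies between the finger pads; the fingertips stand 11 mm ahead of it and the grasp point (between the pads) lies 8 mm behind it; z points along the fingers, y is the direction in which the jaws open and shut (so a half turn about z gives the same grasp; the last joint's range is limited). The gripper opens to 85 mm and grips with 20 to 120 N. Pads are 22 mm wide; open, the fingers measure 114 mm over their backs; the gripper's body (76 mm by 85 mm) begins 54 mm behind the grasp point. The pads swing forward as they close: fully open they stand 13 mm farther back than shut.
Start: joints at [-1.351, 0.527, 1.433, -0, 1.181, -0.178], TCP at [0.242, -0.576, 0.242] pointing down, gripper open.
Joint ranges: [-3.08, 3.08], [-0.75, 2.2], [0.22, 2.44], [-1.43, 4.57], [0, 2.65], [-2.85, 2.85]. Speed limits (rad/s): [2.79, 2.79, 3.14, 3.14, 3.14, 3.14].

## Interface

Orientations are given as a unit quaternion [x, y, z, w].
In Python, from station import manip gives the robot as it stands.
- The arm moves only by the tool move_arm, never from a script. Its argument "deltas" is a list of rows, each a list of 5 numbers: the shift along the tool's x, y, z in units of 40 cm (1.0 is 40 cm), then the turn about the tool's z in units of 0.5 rad (1.0 is 0.5 rad), then the opening in per cent of the stroke, from 0 (shut) to 100 (fully open). In form: [[x, y, z, twist, grip], ...]. A call has exactly 8 rows; each row is the pose to reach, as a shift and turn from the pose commanded when the call began, along the tool's axes at that moment; what a row does not reach only later rows make up. A row lasts 1/12 s, in which the tool goes at most 41.7 mm and 7.16 degrees, less where a joint would pass 70% of its speed; a pose out of reach is approached as far as the arm can. A call with a number of a shift or a turn outside -1 to 1 is refused whole. A call with a gripper value outside its range is refused whole. The fingers move at their own pace and stop on an object; "force" is the grip in N (left out, the last holds). Time passes only in rows, so rows that repeat a pose let the fingers close, or fill a call up. It gives the time, the measured TCP pose, the force and the opening at its end, in the units of the state.
- manip.sense(): the state, without advancing time (a new reading comes with each control period).
- manip.snapshot(name): name is "scene" or "top" or "wrist"; returns (picture, depth): 384x512x3 uint8, red, green, blue; 384x512 float32, m along the optical axis (not along the pixel's ray), 0 where there is no reading.
- manip.get_calibration(name): a dict with "vfov" (degrees; the focal length in pixels is half the picture's height over the tangent of half this angle, whatever the lens; pixels are square), "cx", "cy" (the principal point, pixels), "pose" (4x4, takes a point from camera to world coordinates). Camera axes: x right, y down, z forward; pixel columns grow to the right and rows downward; lengths in m; the calibration is good to about 2 mm. A picture is of the moment at which its call begins: read the wrist's pose just before it. get_calibration takes no time and is no camera call; for the wrist camera it gives the pose at the moment of the call.
- manip.sign_off(): hands the job in, once; it reports no verdict.
The state is a dict: "t": time; "q": joint angles; "qd": joint speeds; "tau": joint torques, N m; "tcp_pos": TCP position; "tool_rot": TCP orientation; "force": force on the tool from outside, world axes, zero at the start; "ft_torque": the same for the moment, N m; "finger_gap": opening from 0.0 (shut) to 1.0 (fully open).
Only numpy, scipy, OpenCV 4.12 (cv2) and the standard library are available. Lean on these libraries where they do the work, as an engineer would, in place of code of your own. Each camera call takes 0.05 s, during which the arm holds its last target.

## Working session

There is one attempt and no reset: what is moved stays moved. The work goes in short steps, Python scripts to look and compute and a tool call to move; the robot and the scene stay as the last step left them, time stands still between calls to the robot, and variables do not carry over. Pictures are saved under pics/ and viewed, and the job is handed in when it is done.

Besides the shell and the picture viewer there is one more tool, called after ">>>" as name(argument=value, ...), one argument or row to a line, values as JSON. move_arm: Moves the arm, as the interface text tells. Its arguments: {"type":"object","properties":{"deltas":{"type":"array","items":{"type":"array","items":{"type":"number"}}},"force":{"type":"number"}},"required":["deltas"]}

```bash
ls; mkdir -p pics; cat > h.py <<'E'
import numpy as np, cv2
from station import manip
def snap(name,fn):
    c=manip.get_calibration(name)
    im,d=manip.snapshot(name)
    np.savez('pics/'+fn+'.npz',im=im,d=d,vfov=c['vfov'],cx=c['cx'],cy=c['cy'],pose=np.array(c['pose']))
    cv2.imwrite('pics/'+fn+'.png',im[:,:,::-1])
def load(fn):
    z=np.load('pics/'+fn+'.npz'); return z
def K(z): 
    f=192/np.tan(np.radians(float(z['vfov']))/2); return f,float(z['cx']),float(z['cy'])
def cast(z,uv,h):
    uv=np.atleast_2d(np.array(uv,float)); f,cx,cy=K(z);P=z['pose']
    r=np.c_[(uv[:,0]-cx)/f,(uv[:,1]-cy)/f,np.ones(len(uv))]@P[:3,:3].T
    o=P[:3,3]; t=(h-o[2])/r[:,2]; return o+r*t[:,None]
def cloud(z):
    f,cx,cy=K(z);P=z['pose'];d=z['d'];v,u=np.mgrid[:384,:512]
    p=np.stack([(u-cx)/f*d,(v-cy)/f*d,d],-1)
    w=p@P[:3,:3].T+P[:3,3]; w[d==0]=np.nan; return w
def proj(z,p):
    p=np.atleast_2d(p);f,cx,cy=K(z);P=z['pose']
    c=(p-P[:3,3])@P[:3,:3]; return np.c_[c[:,0]/c[:,2]*f+cx,c[:,1]/c[:,2]*f+cy]
E
python3 - <<'E'
from h import *
print(manip.sense())
snap('top','top0');snap('scene','sc0')
for n in('top','scene','wrist'):print(manip.get_calibration(n))
E
```

```text
pics
{'t': 0.0, 'q': array([-1.35149923e+00,  5.28469680e-01,  1.43393183e+00,  1.15685686e-05,
        1.18142037e+00, -1.78477855e-01]), 'qd': array([ 0.00042163, -0.00016134, -0.00161113, -0.00029179, -0.00060741,
       -0.00126782]), 'tau': array([ 7.16162249e-04, -4.42346084e+01, -1.78022575e+01, -2.35645366e-04,
        8.43467336e-03, -1.00537324e-05]), 'tcp_pos': array([ 0.24199002, -0.57547748,  0.24132206]), 'tool_rot': array([ 9.80286822e-01,  1.97576579e-01, -1.73994642e-05, -1.11448802e-03]), 'force': array([-0.05651638,  0.36152872,  0.51444759]), 'ft_torque': array([0.02167408, 0.01875816, 0.00463352]), 'finger_gap': 1.0042046534408657}
{'vfov': 45.11196609903598, 'cx': 252.3239355696713, 'cy': 189.58599890078125, 'pose': array([[ 0.02436754, -0.99635707,  0.08172399,  0.42018444],
       [-0.99959343, -0.02307265,  0.01675183, -0.01146237],
       [-0.01480522, -0.08209897, -0.99651421,  1.68925554],
       [ 0.        ,  0.        ,  0.        ,  1.        ]])}
{'vfov': 50.38247824900107, 'cx': 253.09250187298255, 'cy': 196.14750484011168, 'pose': array([[ 0.87810552,  0.3884708 , -0.27932263,  0.92193705],
       [ 0.47842569, -0.70520494,  0.5232541 , -0.66878916],
       [ 0.00628925, -0.59310744, -0.80509876,  1.07837832],
       [ 0.        ,  0.        ,  0.        ,  1.        ]])}
{'vfov': 61.25600505611212, 'cx': 249.6623198157718, 'cy': 190.29535888007928, 'pose': array([[ 0.38688802, -0.87942893, -0.2773489 ,  0.3123059 ],
       [-0.92212248, -0.36988305, -0.1134754 , -0.54596405],
       [-0.00279311,  0.29965193, -0.95404451,  0.37310101],
       [ 0.        ,  0.        ,  0.        ,  1.        ]])}
```

View pics/top0.png

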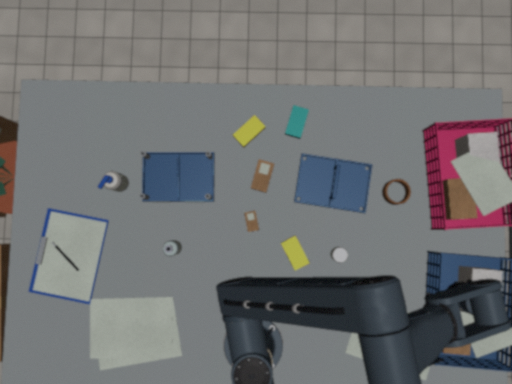

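View pics/sc0.png

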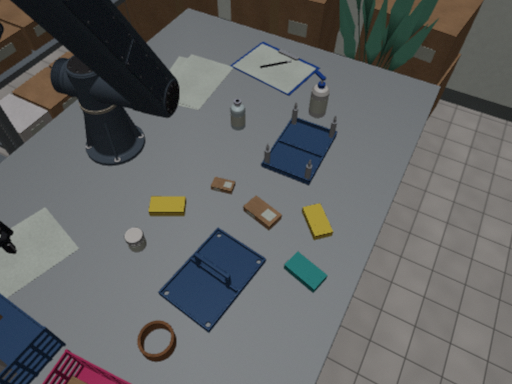

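The top view shows the stand at (178,177), the upper tray at (333,184), the large carton at (262,176), the small carton at (251,221), the jar at (340,254) and the bottle at (172,248). The sanitiser is at (112,182) and the tape at (397,191). I'll measure coarsely from both fixed views.

```bash
python3 - <<'E'
from h import *
for n in('top0','sc0'):
    z=load(n);im=z['im'];hsv=cv2.cvtColor(im,cv2.COLOR_RGB2HSV);w=cloud(z)
    H,S,V=cv2.split(hsv)
    masks={'kraft':(H>4)&(H<17)&(S>90)&(V>70),'blue':(H>102)&(H<125)&(S>110)}
    for k,m in masks.items():
        m=m.astype(np.uint8)
        m=cv2.morphologyEx(m,cv2.MORPH_CLOSE,np.ones((5,5)))
        cs,_=cv2.findContours(m,cv2.RETR_EXTERNAL,cv2.CHAIN_APPROX_NONE)
        for c in cs:
            if cv2.contourArea(c)<60: continue
            r=cv2.minAreaRect(c)
            mm=np.zeros_like(m);cv2.drawContours(mm,[c],-1,1,-1)
            p=w[mm>0]; p=p[~np.isnan(p[:,0])]
            if len(p)==0: continue
            zt=np.percentile(p[:,2],[10,50,90]);md=np.median(p,0)
            if not(0.2<md[0]<0.95 and abs(md[1])<0.7):continue
            b=cast(z,cv2.boxPoints(r),zt[1])
            e=b[1]-b[0];e2=b[2]-b[1]
            print(n,k,np.round(r[0]),'zt',np.round(zt,3),'ctr',np.round(b.mean(0),3),'L',round(np.hypot(*e[:2]),3),round(np.degrees(np.arctan2(e[1],e[0])),1),round(np.hypot(*e2[:2]),3),round(np.degrees(np.arctan2(e2[1],e2[0])),1))
z=load('top0')
print(cast(z,[[143,152],[213,153],[143,202],[213,203]],0.08))
print('jar',cast(z,[340,254],.062),'bottle',cast(z,[172,248],.12), 'sani',cast(z,[112,182],.12),'tape',cast(z,[397,191],.045))
E
```

```text
top0 kraft [252. 225.] zt [0.015 0.02  0.024] ctr [0.429 0.015 0.02 ] L 0.034 -79.2 0.034 -169.2
top0 kraft [461. 198.] zt [0.089 0.094 0.099] ctr [ 0.539 -0.703  0.094] L 0.091 -83.5 0.138 -175.7
top0 kraft [262. 176.] zt [0.021 0.026 0.031] ctr [ 0.608 -0.017  0.026] L 0.102 -14.5 0.052 -104.8
top0 blue [464. 275.] zt [-0.001  0.006  0.121] ctr [ 0.27  -0.748  0.006] L 0.142 -4.0 0.26 -92.1
top0 blue [333. 183.] zt [0.003 0.008 0.016] ctr [ 0.59  -0.276  0.008] L 0.169 -8.0 0.25 -97.8
top0 blue [178. 176.] zt [0.003 0.008 0.014] ctr [0.6   0.292 0.008] L 0.255 -88.7 0.173 -178.2
sc0 kraft [ 76. 380.] zt [0.09  0.095 0.097] ctr [ 0.477 -0.67   0.095] L 0.015 133.7 0.04 28.7
sc0 kraft [156. 338.] zt [-0.002  0.003  0.046] ctr [ 0.546 -0.495  0.003] L 0.093 28.7 0.091 -54.8
sc0 kraft [262. 211.] zt [0.023 0.026 0.029] ctr [ 0.608 -0.02   0.026] L 0.063 86.7 0.118 -15.5
sc0 kraft [222. 184.] zt [0.017 0.019 0.022] ctr [0.442 0.015 0.019] L 0.041 110.8 0.074 11.3
sc0 blue [ 32. 339.] zt [0.002 0.007 0.12 ] ctr [ 0.264 -0.645  0.007] L 0.176 28.7 0.234 -46.1
sc0 blue [212. 276.] zt [0.005 0.009 0.021] ctr [ 0.58  -0.269  0.009] L 0.282 87.2 0.206 -13.3
sc0 blue [299. 149.] zt [0.005 0.009 0.023] ctr [0.591 0.297 0.009] L 0.315 95.1 0.203 -12.0
sc0 blue [307.  82.] zt [-0.     0.005  0.166] ctr [0.464 0.654 0.005] L 0.243 101.1 0.151 -6.5
[[0.67629748 0.40463946 0.08      ]
 [0.67816839 0.15717492 0.08      ]
 [0.49974559 0.39689108 0.08      ]
 [0.50202804 0.15164811 0.08      ]]
jar [[ 0.33567114 -0.29490342  0.062     ]] bottle [[0.34452998 0.28155921 0.12      ]] sani [[0.56382122 0.496336   0.12      ]] tape [[ 0.56189    -0.49776626  0.045     ]]
```

```bash
cat >> h.py <<'E'
from scipy.spatial.transform import Rotation as R
def st():
    s=manip.sense(); M=R.from_quat(s['tool_rot']).as_matrix()
    return s,np.array(s['tcp_pos']),M,np.arctan2(M[1,0],M[0,0])
def plan(x,y,z,th):
    s,p,M,a=st()
    d=M.T@(np.array([x,y,z])-p)/0.4
    t=-(((th-a)+np.pi)%(2*np.pi)-np.pi)/0.5
    print('t',round(s['t'],2),'tcp',np.round(p,4),'th',round(a,4),'gap',round(s['finger_gap'],3),'F',np.round(s['force'],1))
    print('delta',np.round(d,4),'twist',round(t,4),'rows',round(max(np.linalg.norm(d)*.4/.0417,abs(t)*.5/.125),1))
E
python3 - <<'E'
from h import *
plan(.42,-.20,.36,0)
E
```

```text
t 0.1 tcp [ 0.242  -0.5756  0.2414] th 0.3978 gap 1.004 F [0.6 0.1 0.4]
delta [ 0.7741 -0.6938 -0.2948] twist 0.7956 rows 10.4
```

>>> move_arm(
  deltas=[
    [0.774, -0.694, -0.295, 0.796, 100],
    [0.774, -0.694, -0.295, 0.796, 100],
    [0.774, -0.694, -0.295, 0.796, 100],
    [0.774, -0.694, -0.295, 0.796, 100],
    [0.774, -0.694, -0.295, 0.796, 100],
    [0.774, -0.694, -0.295, 0.796, 100],
    [0.774, -0.694, -0.295, 0.796, 100],
    [0.774, -0.694, -0.295, 0.796, 100],
  ],
)

```text
t: 0.77
tcp_pos: [0.3795, -0.2842, 0.3335]
tool_rot: [1.0, -0.0, -0.0, -0.0]
force: [0.8, 0.2, -0.5]
finger_gap: 0.999
```

```bash
python3 - <<'E'
from h import *
plan(.42,-.20,.36,0)
E
```

```text
t 0.77 tcp [ 0.3795 -0.2842  0.3335] th -0.0007 gap 0.999 F [ 0.8  0.2 -0.5]
delta [ 0.1011 -0.2107 -0.0661] twist -0.0015 rows 2.3
```

>>> move_arm(
  deltas=[
    [0.1, -0.21, -0.066, 0, 100],
    [0.1, -0.21, -0.066, 0, 100],
    [0.1, -0.21, -0.066, 0, 100],
    [0.1, -0.21, -0.066, 0, 100],
    [0.1, -0.21, -0.066, 0, 100],
    [0.1, -0.21, -0.066, 0, 100],
    [0.1, -0.21, -0.066, 0, 100],
    [0.1, -0.21, -0.066, 0, 100],
  ],
)

```text
t: 1.43
tcp_pos: [0.4188, -0.2034, 0.3591]
tool_rot: [1.0, -0.001, -0.001, -0.0]
force: [-0.8, -0.5, -0.4]
finger_gap: 1.001
```

```bash
python3 - <<'E'
from h import *
snap('wrist','w1')
plan(.42,.2,.36,0)
E
```

```text
t 1.48 tcp [ 0.4188 -0.2033  0.3592] th -0.0023 gap 1.003 F [ 0.1 -0.9  0.2]
delta [ 6.0000e-04 -1.0083e+00 -1.5000e-03] twist -0.0045 rows 9.7
```

View pics/w1.png

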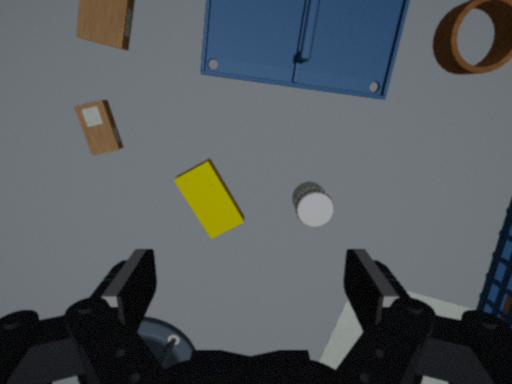

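The view shows the jar lid at (315,208), the small carton at (98,127), the yellow decoy at (209,199) and the tray's near holes at (213,64) and (374,87). Next I'll look at the left side.

>>> move_arm(
  deltas=[
    [0, -0.12, 0, 0, 100],
    [0, -0.24, 0, 0, 100],
    [0, -0.36, 0, 0, 100],
    [0, -0.48, 0, 0, 100],
    [0, -0.6, 0, 0, 100],
    [0, -0.72, 0, 0, 100],
    [0, -0.75, 0, 0, 100],
    [0, -0.75, 0, 0, 100],
  ],
)

```text
t: 2.15
tcp_pos: [0.4185, 0.1021, 0.3596]
tool_rot: [1.0, 0.002, -0.0, -0.001]
force: [-0.1, -0.8, -0.5]
finger_gap: 0.996
```

```bash
python3 - <<'E'
from h import *
snap('wrist','w2')
plan(.5,.22,.36,0)
E
```

```text
t 2.2 tcp [0.4188 0.101  0.3595] th 0.0047 gap 1.0 F [ 0.2  0.9 -1. ]
delta [ 0.2044 -0.2966 -0.0007] twist 0.0094 rows 3.5
```

View pics/w2.png

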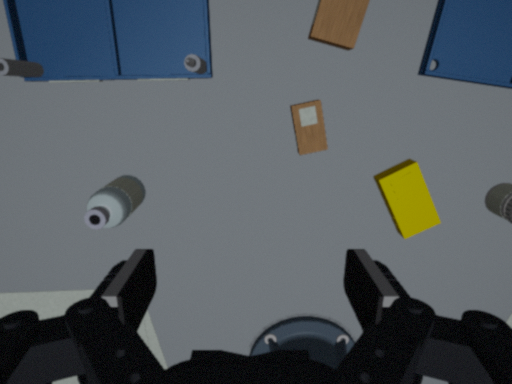

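The bottle cap is at (96,217), the small carton at (310,127), the large carton partly in view at (340,20), and the stand's near pins are at (5,66) and (190,62). I'll move above the stand.

>>> move_arm(
  deltas=[
    [0.4, -0.35, 0, 0.01, 100],
    [0.4, -0.35, 0, 0.01, 100],
    [0.4, -0.35, 0, 0.01, 100],
    [0.4, -0.35, 0, 0.01, 100],
    [0.4, -0.35, 0, 0.01, 100],
    [0.4, -0.35, 0, 0.01, 100],
    [0.4, -0.35, 0, 0.01, 100],
    [0.4, -0.35, 0, 0.01, 100],
  ],
)

```text
t: 2.87
tcp_pos: [0.5795, 0.2357, 0.3586]
tool_rot: [1.0, -0.003, -0.001, 0.001]
force: [0.6, 0.0, -0.1]
finger_gap: 1.001
```

```bash
python3 - <<'E'
from h import *
snap('wrist','w3')
plan(.66,-.1,.3,0)
E
```

```text
t 2.92 tcp [0.579  0.2356 0.3592] th -0.0072 gap 1.001 F [-0.2 -0.7  0.1]
delta [0.2089 0.8373 0.1485] twist -0.0143 rows 8.4
```

View pics/w3.png

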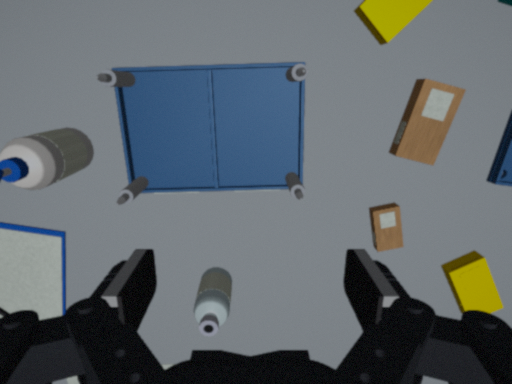

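```bash
cat > meas.py <<'E'
from h import *
import sys
def cartons(fn,lo=(4,60,50),hi=(18,255,255)):
    z=load(fn);im=z['im'];hsv=cv2.cvtColor(im,cv2.COLOR_RGB2HSV);w=cloud(z)
    m=cv2.inRange(hsv,lo,hi)
    # top face: by height > 12mm, add label
    for name,h0 in(('large',.026),('small',.020)):
        mm=((w[...,2]>h0-.006)&(w[...,2]<h0+.006)).astype(np.uint8)
        col=cv2.dilate(cv2.morphologyEx(m,cv2.MORPH_CLOSE,np.ones((15,15))),np.ones((3,3)))>0
        mm=(mm&col).astype(np.uint8); mm=cv2.morphologyEx(mm,cv2.MORPH_OPEN,np.ones((3,3)))
        cs,_=cv2.findContours(mm,cv2.RETR_EXTERNAL,cv2.CHAIN_APPROX_NONE)
        for c in cs:
            if cv2.contourArea(c)<200: continue
            k=np.zeros_like(mm);cv2.drawContours(k,[c],-1,1,-1);zz=np.median(w[k>0][:,2])
            p=cast(z,c[:,0,:],zz)[:,:2].astype(np.float32)
            r=cv2.minAreaRect(p*1000); b=cv2.boxPoints(r)
            e=b[1]-b[0];e2=b[2]-b[1]
            if np.hypot(*e)<np.hypot(*e2): e,e2=e2,e
            a=np.degrees(np.arctan2(e[1],e[0]));a=(a+90)%180-90
            print(fn,name,'c',np.round(r[0],1),'size',np.round([np.hypot(*e),np.hypot(*e2)],1),'yaw',round(a,1),'z',round(zz,4))
if __name__=='__main__':
    for f in sys.argv[1:]:cartons(f)
E
python3 - <<'E'
from meas import *
for f in('w1','w2','w3'):cartons(f)
z=load('w3');w=cloud(z)
print('desk z',np.nanmedian(w[330:340,230:280,2]),np.nanmedian(w[240:270,50:200,2]))
# pins
for (u,v) in[(110,77),(299,72),(125,196),(298,190)]:
    p=w[v-25:v+25,u-25:u+25].reshape(-1,3)
    a=p[(p[:,2]>.083)&(p[:,2]<.115)]; b=p[(p[:,2]>.073)&(p[:,2]<.082)]
    print('pin',len(a),np.round(a.mean(0),4),np.round(a[:,2].max(),3),'sh',len(b),np.round(b.mean(0),4),np.round((b.min(0)+b.max(0))/2,4))
for nm,f,(u,v),h in[('jar','w1',(315,208),.062),('bottle','w2',(96,217),.12),('bottle','w3',(209,326),.12)]:
    z=load(f);w=cloud(z);p=w[v-30:v+30,max(u-30,0):u+30].reshape(-1,3)
    a=p[(p[:,2]>h-.006)&(p[:,2]<h+.006)]
    print(nm,len(a),np.round(np.median(a,0),4),np.round((a.min(0)+a.max(0))/2,4),np.round(np.ptp(a,axis=0),3),'top',np.nanpercentile(p[:,2],99.5))
E
```

```text
w1 large c [nan nan] size [nan nan] yaw nan z nan
w1 small c [nan nan] size [nan nan] yaw nan z nan
w2 large c [nan nan] size [nan nan] yaw nan z nan
w2 small c [nan nan] size [nan nan] yaw nan z nan
w3 large c [nan nan] size [nan nan] yaw nan z nan
w3 small c [nan nan] size [nan nan] yaw nan z nan
w3 small c [625.7   7.9] size [82.1  8.7] yaw -15.6 z 0.0212
desk z 0.000434789535369684 0.0008402579630651386
pin 106 [0.6682 0.4032 0.0969] 0.11 sh 161 [0.668  0.4026 0.0779] [0.6685 0.405  0.0775]
pin 78 [0.6728 0.1773 0.098 ] 0.11 sh 154 [0.6727 0.1771 0.078 ] [0.673  0.176  0.0774]
pin 87 [0.5203 0.4005 0.0963] 0.11 sh 124 [0.5207 0.3997 0.0779] [0.519  0.4019 0.0774]
pin 69 [0.5256 0.174  0.0969] 0.11 sh 109 [0.526  0.1741 0.0779] [0.5235 0.1729 0.0777]
jar 1056 [ 0.3321 -0.294   0.0621] [ 0.3308 -0.2944  0.0606] [0.053 0.052 0.009] top 0.06372582991690554
bottle 388 [0.3405 0.2931 0.1203] [0.3391 0.2948 0.1182] [0.027 0.027 0.008] top 0.12163842063456864
bottle 291 [0.3419 0.2949 0.1203] [0.3402 0.2949 0.1183] [0.026 0.026 0.009] top 0.4223947858270777
```

```bash
sed -i 's/np.median(w\[k>0\]/np.nanmedian(w[k>0]/' meas.py; python3 meas.py w1 w2 w3; python3 - <<'E'
from h import *
for n in('w1','w3'):
    z=load(n);w=cloud(z);print(n,np.isnan(w[...,0]).mean(), w[200,300])
z=load('w3');w=cloud(z);print(w[120,430],w[228,388],w[150,425])
E
```

```text
w1 large c [580.8 -12.8] size [62.1 59.3] yaw 75.4 z 0.0261
w1 small c [440.8  16. ] size [71.8 44.7] yaw 12.2 z 0.0204
w2 large c [580.3 -10.5] size [60.7 59.4] yaw 75.4 z 0.026
w2 small c [440.5  18.3] size [72.2 42.6] yaw 12.1 z 0.0202
w3 large c [606.2 -15.5] size [109.7  63. ] yaw -14.3 z 0.0261
w3 small c [441.5  19.4] size [74.4 43.5] yaw 12.3 z 0.0202
w3 small c [625.7   7.9] size [82.1  8.7] yaw -15.6 z 0.0212
w1 0.003946940104166667 [ 0.34466042 -0.273165    0.06034431]
w3 0.004007975260416667 [ 0.48319971  0.15564077 -0.00085193]
[ 0.61043499 -0.01772425  0.02648505] [0.44264864 0.01818806 0.02009893] [ 0.56780816 -0.01768217  0.0258745 ]
```

```bash
python3 - <<'E'
from h import *
plan(.607,-.0175,.12,-.25)
E
```

```text
t 2.92 tcp [0.579  0.2356 0.3592] th -0.0072 gap 1.001 F [-0.2 -0.7  0.1]
delta [0.0758 0.6315 0.5985] twist 0.4857 rows 8.4
```

>>> move_arm(
  deltas=[
    [0.076, 0.632, 0.598, 0.486, 100],
    [0.076, 0.632, 0.598, 0.486, 100],
    [0.076, 0.632, 0.598, 0.486, 100],
    [0.076, 0.632, 0.598, 0.486, 100],
    [0.076, 0.632, 0.598, 0.486, 100],
    [0.076, 0.632, 0.598, 0.486, 100],
    [0.076, 0.632, 0.598, 0.486, 100],
    [0.076, 0.632, 0.598, 0.486, 100],
  ],
)

```text
t: 3.58
tcp_pos: [0.6059, -0.0065, 0.1317]
tool_rot: [0.992, -0.125, 0.001, 0.0]
force: [0.5, -0.0, -0.6]
finger_gap: 0.996
```

```bash
python3 - <<'E'
from h import *
snap('wrist','w4')
from meas import cartons
cartons('w4')
plan(.607,-.0175,.014,-.25)
E
```

```text
w4 large c [607.4 -20. ] size [106.4  56.1] yaw -14.3 z 0.0262
w4 small c [462.8  18.7] size [38.9 38.4] yaw 10.9 z 0.02
t 3.63 tcp [ 0.6039 -0.0119  0.1259] th -0.2533 gap 1.0 F [-0.2 -3.  -2.3]
delta [0.0128 0.0106 0.2798] twist -0.0066 rows 2.7
```

View pics/w4.png

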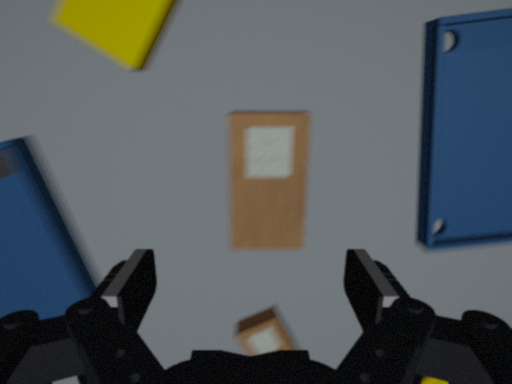

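The large carton is squarely below at (269,180). The frame is blurred because the tool was still moving. I'll descend and grip.

>>> move_arm(
  deltas=[
    [0.01, 0.012, 0.0, 0, 100],
    [0.01, 0.012, 0.1, 0, 100],
    [0.01, 0.012, 0.2, 0, 100],
    [0.01, 0.012, 0.28, 0, 100],
    [0.01, 0.012, 0.28, 0, 100],
    [0.01, 0.012, 0.28, 0, 100],
    [0.01, 0.012, 0.28, 0, 100],
    [0.01, 0.012, 0.28, 0, 100],
  ],
)

```text
t: 4.3
tcp_pos: [0.612, -0.0096, 0.0228]
tool_rot: [0.992, -0.124, 0.003, 0.0]
force: [0.2, 0.5, 0.1]
finger_gap: 1.003
```

```bash
python3 - <<'E'
from h import *
plan(.607,-.018,.014,-.25)
snap('wrist','w5')
E
```

```text
t 4.3 tcp [ 0.612  -0.0096  0.0228] th -0.248 gap 1.003 F [0.2 0.5 0.1]
delta [-0.0072  0.0234  0.022 ] twist 0.0041 rows 0.3
```

View pics/w5.png

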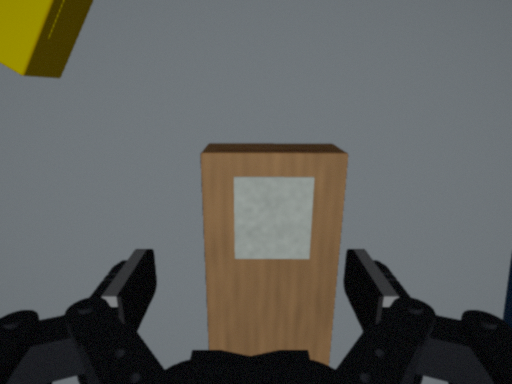

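>>> move_arm(
  deltas=[
    [-0.007, 0.023, 0.0, 0, 100],
    [-0.007, 0.023, 0.0, 0, 100],
    [-0.007, 0.023, 0.02, 0, 100],
    [-0.007, 0.023, 0.02, 0, 100],
    [-0.007, 0.023, 0.02, 0, 60],
    [-0.007, 0.023, 0.02, 0, 40],
    [-0.007, 0.023, 0.02, 0, 40],
    [-0.007, 0.023, 0.02, 0, 40],
  ],
  force=40,
)

```text
t: 5.02
tcp_pos: [0.605, -0.0175, 0.0114]
tool_rot: [0.992, -0.124, 0.0, -0.0]
force: [-0.5, 0.6, -1.4]
finger_gap: 0.693
```

```bash
python3 - <<'E'
from h import *
plan(.607,-.018,.15,-.25)
E
```

```text
t 5.02 tcp [ 0.605  -0.0175  0.0114] th -0.2481 gap 0.693 F [-0.5  0.6 -1.4]
delta [ 0.0052  0.     -0.3465] twist 0.0039 rows 3.3
```

```bash
python3 - <<'E'
from h import *
plan(.594,.351,.17,.02)
E
```

```text
t 5.02 tcp [ 0.605  -0.0175  0.0114] th -0.2481 gap 0.693 F [-0.5  0.6 -1.4]
delta [-0.2528 -0.8862 -0.3965] twist -0.5361 rows 9.6
```

>>> move_arm(
  deltas=[
    [0, 0, -0.1, 0, 40],
    [0, 0, -0.2, 0, 40],
    [-0.02, -0.05, -0.3, 0, 40],
    [-0.05, -0.15, -0.36, -0.1, 40],
    [-0.08, -0.25, -0.396, -0.2, 40],
    [-0.11, -0.35, -0.396, -0.3, 40],
    [-0.14, -0.45, -0.396, -0.4, 40],
    [-0.16, -0.53, -0.396, -0.536, 40],
  ],
)

```text
t: 5.68
tcp_pos: [0.5943, 0.2026, 0.1705]
tool_rot: [1.0, 0.011, 0.0, -0.0]
force: [-0.1, 0.1, -1.7]
finger_gap: 0.692
```

```bash
python3 - <<'E'
from h import *
plan(.594,.351,.17,.02)
E
```

```text
t 5.68 tcp [0.5943 0.2026 0.1705] th 0.0222 gap 0.692 F [-0.1  0.1 -1.7]
delta [ 0.0075 -0.3709  0.0012] twist 0.0044 rows 3.6
```

>>> move_arm(
  deltas=[
    [0.004, -0.1, 0, 0, 40],
    [0.006, -0.2, 0, 0, 40],
    [0.007, -0.3, 0, 0, 40],
    [0.007, -0.37, 0, 0, 40],
    [0.007, -0.37, 0, 0, 40],
    [0.007, -0.37, 0, 0, 40],
    [0.007, -0.37, 0, 0, 40],
    [0.007, -0.37, 0, 0, 40],
  ],
)

```text
t: 6.35
tcp_pos: [0.5947, 0.3473, 0.1694]
tool_rot: [1.0, 0.009, -0.001, 0.001]
force: [-0.5, -0.8, -1.1]
finger_gap: 0.695
```

```bash
python3 - <<'E'
from h import *
snap('wrist','w6')
plan(.594,.351,.022,.02)
E
```

```text
t 6.4 tcp [0.5949 0.3471 0.1696] th 0.0179 gap 0.692 F [ 0.5 -0.1 -1.8]
delta [-0.0017 -0.01    0.369 ] twist -0.0042 rows 3.5
```

View pics/w6.png

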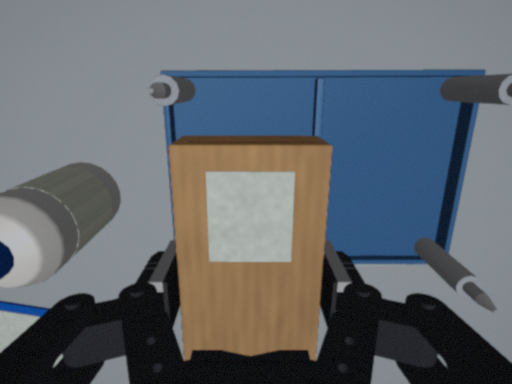

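The carton is held square, and the left half of the tray is free below. Lowering.

>>> move_arm(
  deltas=[
    [0, -0.01, 0.08, 0, 40],
    [0, -0.01, 0.17, 0, 40],
    [0, -0.01, 0.26, 0, 40],
    [0, -0.01, 0.33, 0, 40],
    [0, -0.01, 0.37, 0, 40],
    [0, -0.01, 0.373, 0, 40],
    [0, -0.01, 0.373, 0, 40],
    [0, -0.01, 0.373, 0, 40],
  ],
)

```text
t: 7.07
tcp_pos: [0.5954, 0.3516, 0.0208]
tool_rot: [1.0, 0.009, 0.0, -0.0]
force: [-0.0, 0.1, -1.3]
finger_gap: 0.69
```

>>> move_arm(
  deltas=[
    [0, 0, 0, 0, 75],
    [0, 0, 0, 0, 80],
    [0, 0, 0, 0, 85],
    [0, 0, 0, 0, 85],
    [0, 0, 0, 0, 85],
    [0, 0, -0.05, 0, 85],
    [0, 0, -0.15, 0, 85],
    [0, 0, -0.25, 0, 90],
  ],
)

```text
t: 7.73
tcp_pos: [0.5931, 0.3523, 0.1197]
tool_rot: [1.0, 0.01, -0.002, 0.001]
force: [1.0, 0.6, 1.2]
finger_gap: 0.898
```

```bash
python3 - <<'E'
from h import *
plan(.4415,.0185,.20,.212)
E
```

```text
t 7.73 tcp [0.5931 0.3523 0.1197] th 0.0199 gap 0.898 F [1.  0.6 1.2]
delta [-0.3966  0.8271 -0.1974] twist -0.3842 rows 9.0
```

>>> move_arm(
  deltas=[
    [0, 0, -0.1, 0, 100],
    [-0.03, 0.06, -0.17, -0.1, 100],
    [-0.08, 0.16, -0.197, -0.2, 100],
    [-0.13, 0.26, -0.197, -0.3, 100],
    [-0.17, 0.36, -0.197, -0.384, 100],
    [-0.22, 0.46, -0.197, -0.384, 100],
    [-0.26, 0.55, -0.197, -0.384, 100],
    [-0.3, 0.63, -0.197, -0.384, 100],
  ],
)

```text
t: 8.4
tcp_pos: [0.4804, 0.1003, 0.2]
tool_rot: [0.994, 0.106, 0.001, 0.0]
force: [0.9, -0.0, -0.2]
finger_gap: 1.0
```

```bash
python3 - <<'E'
from h import *
snap('wrist','w7')
plan(.4415,.0185,.12,.212)
E
```

```text
t 8.45 tcp [0.4756 0.095  0.1992] th 0.2097 gap 0.995 F [-3.9 -3.2  0.5]
delta [-0.1218  0.1688  0.1993] twist -0.0046 rows 2.8
```

View pics/w7.png

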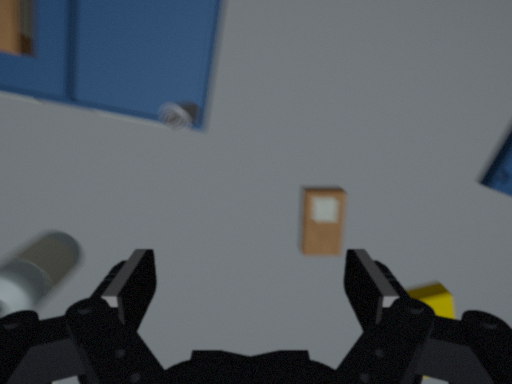

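The stand with the carton is at upper left, and the small carton is at (323,222), square to the tool. Moving above it.

>>> move_arm(
  deltas=[
    [-0.06, 0.08, 0.08, 0, 100],
    [-0.13, 0.174, 0.16, 0, 100],
    [-0.13, 0.174, 0.2, 0, 100],
    [-0.13, 0.174, 0.2, 0, 100],
    [-0.13, 0.174, 0.2, 0, 100],
    [-0.13, 0.174, 0.2, 0, 100],
    [-0.13, 0.174, 0.2, 0, 100],
    [-0.13, 0.174, 0.2, 0, 100],
  ],
)

```text
t: 9.12
tcp_pos: [0.4466, 0.0235, 0.1207]
tool_rot: [0.994, 0.107, 0.002, 0.0]
force: [0.4, -0.1, 0.3]
finger_gap: 0.999
```

```bash
python3 - <<'E'
from h import *
snap('wrist','w8')
from meas import cartons
cartons('w8');cartons('w7')
plan(.4415,.0185,.013,.212)
E
```

```text
w8 small c [441.2  17.6] size [72.4 41.8] yaw 12.2 z 0.0202
w7 large c [562.8 321.8] size [41.1  7.5] yaw 0.3 z 0.0262
w7 small c [441.6  17.3] size [72.8 40.2] yaw 12.2 z 0.0202
w7 small c [563.2 320.6] size [41.6  7.2] yaw 2.0 z 0.0217
t 9.17 tcp [0.4463 0.0235 0.1206] th 0.2136 gap 0.999 F [ 0.6 -0.1  0.4]
delta [-0.0152  0.0093  0.2689] twist 0.0032 rows 2.6
```

View pics/w8.png

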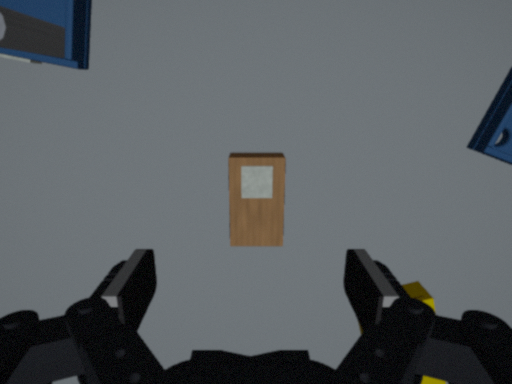

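```bash
python3 - <<'E'
from h import *
z=load('w8');print(cast(z,[[404,290],[414,284],[435,300]],.026))
E
```

```text
[[ 0.39556806 -0.11496738  0.026     ]
 [ 0.40256001 -0.12087634  0.026     ]
 [ 0.39194805 -0.14307269  0.026     ]]
```

>>> move_arm(
  deltas=[
    [-0.015, 0.012, 0.0, 0, 75],
    [-0.015, 0.012, 0.09, 0, 75],
    [-0.015, 0.012, 0.18, 0, 75],
    [-0.015, 0.012, 0.24, 0, 75],
    [-0.015, 0.012, 0.268, 0, 75],
    [-0.015, 0.012, 0.268, 0, 75],
    [-0.015, 0.012, 0.268, 0, 75],
    [-0.015, 0.012, 0.268, 0, 75],
  ],
)

```text
t: 9.83
tcp_pos: [0.4407, 0.0167, 0.0131]
tool_rot: [0.994, 0.106, 0.001, 0.0]
force: [0.1, 0.7, 0.3]
finger_gap: 0.75
```

>>> move_arm(
  deltas=[
    [0, 0, 0, 0, 50],
    [0, 0, 0, 0, 35],
    [0, 0, 0, 0, 30],
    [0, 0, 0, 0, 30],
    [0, 0, 0, 0, 30],
    [0, 0, 0, 0, 30],
    [0, 0, -0.1, 0, 30],
    [0, 0, -0.2, 0, 30],
  ],
  force=40,
)

```text
t: 10.5
tcp_pos: [0.438, 0.0171, 0.0905]
tool_rot: [0.994, 0.106, -0.004, -0.001]
force: [1.3, -0.4, -0.5]
finger_gap: 0.478
```

```bash
python3 - <<'E'
from h import *
snap('wrist','w9')
plan(.595,.351,.20,.02)
E
```

```text
t 10.55 tcp [0.4424 0.0166 0.0981] th 0.2124 gap 0.482 F [0.9 0.3 3. ]
delta [ 0.551  -0.7361 -0.2534] twist 0.3848 rows 9.1
```

View pics/w9.png

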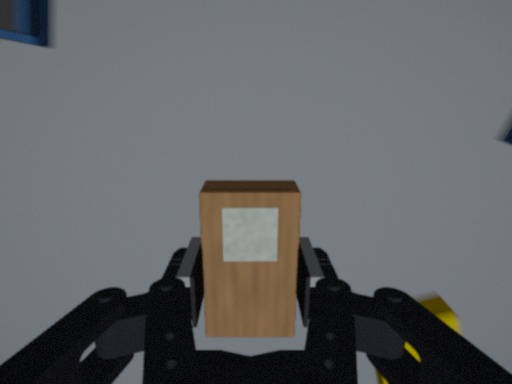

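The small carton is held centred. Moving over the stand.

>>> move_arm(
  deltas=[
    [0, 0, -0.1, 0, 30],
    [0.03, -0.03, -0.2, 0, 30],
    [0.09, -0.11, -0.265, 0.1, 30],
    [0.15, -0.19, -0.265, 0.2, 30],
    [0.21, -0.27, -0.265, 0.3, 30],
    [0.27, -0.36, -0.265, 0.384, 30],
    [0.33, -0.44, -0.265, 0.384, 30],
    [0.39, -0.52, -0.265, 0.384, 30],
  ],
)

```text
t: 11.22
tcp_pos: [0.5484, 0.2538, 0.1992]
tool_rot: [1.0, 0.01, 0.001, -0.0]
force: [0.8, -0.3, -1.4]
finger_gap: 0.48
```

```bash
python3 - <<'E'
from h import *
plan(.595,.351,.20,.02)
E
```

```text
t 11.22 tcp [0.5484 0.2538 0.1992] th 0.0203 gap 0.48 F [ 0.8 -0.3 -1.4]
delta [ 0.1215 -0.2406 -0.0019] twist 0.0006 rows 2.6
```

>>> move_arm(
  deltas=[
    [0.06, -0.1, 0, 0, 30],
    [0.11, -0.2, 0, 0, 30],
    [0.118, -0.237, 0, 0, 30],
    [0.118, -0.237, 0, 0, 30],
    [0.118, -0.237, 0, 0, 30],
    [0.118, -0.237, 0, 0, 30],
    [0.118, -0.237, 0, 0, 30],
    [0.118, -0.237, 0, 0, 30],
  ],
)

```text
t: 11.88
tcp_pos: [0.5934, 0.3459, 0.1985]
tool_rot: [1.0, 0.009, -0.0, 0.0]
force: [-0.3, 0.8, -1.4]
finger_gap: 0.483
```

```bash
python3 - <<'E'
from h import *
snap('wrist','w10');snap('scene','sc1')
plan(.595,.351,.049,.02)
E
```

```text
t 11.98 tcp [0.5937 0.3463 0.1986] th 0.0183 gap 0.484 F [-0.5  1.1 -1.4]
delta [ 0.0035 -0.0118  0.374 ] twist -0.0034 rows 3.6
```

View pics/w10.png

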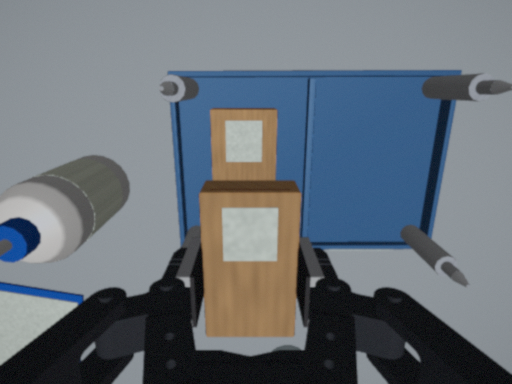

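View pics/sc1.png

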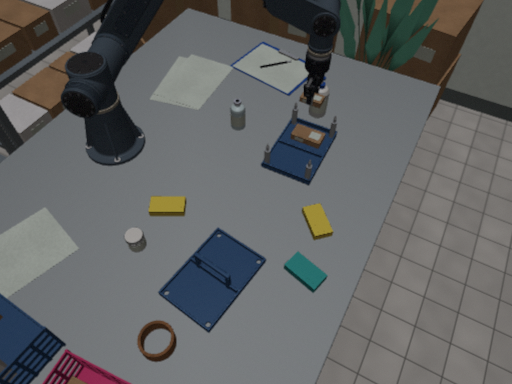

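The large carton lies in the left half with its far edge at columns 211–277, row 109. I'll check its position by casting.

```bash
python3 - <<'E'
from h import *
z=load('w10');w=cloud(z)
print(np.nanmedian(w[120:160,215:270,2]))
p=cast(z,[[211,109],[277,109],[213,178],[276,178]],.034);print(p)
c=np.array([.596,.289]);Rm=np.array([[np.cos(.02),np.sin(.02)],[-np.sin(.02),np.cos(.02)]])
print((p[:,:2]-c)@Rm.T)
E
```

```text
0.0343821856051873
[[0.65128701 0.38163763 0.034     ]
 [0.65232645 0.32308353 0.034     ]
 [0.58784889 0.38089515 0.034     ]
 [0.58890898 0.32129562 0.034     ]]
[[ 0.05712858  0.09151344]
 [ 0.05699681  0.03295026]
 [-0.0063117   0.09203978]
 [-0.00644373  0.03243097]]
```

>>> move_arm(
  deltas=[
    [0.007, -0.013, 0.08, 0, 30],
    [0.007, -0.013, 0.17, 0, 30],
    [0.007, -0.013, 0.26, 0, 30],
    [0.007, -0.013, 0.33, 0, 30],
    [0.007, -0.013, 0.37, 0, 30],
    [0.007, -0.013, 0.376, 0, 30],
    [0.007, -0.013, 0.376, 0, 30],
    [0.007, -0.013, 0.376, 0, 30],
  ],
)

```text
t: 12.65
tcp_pos: [0.5967, 0.3522, 0.048]
tool_rot: [1.0, 0.01, -0.0, 0.0]
force: [0.2, -0.5, -0.3]
finger_gap: 0.481
```

>>> move_arm(
  deltas=[
    [0, 0, 0, 0, 52],
    [0, 0, 0, 0, 56],
    [0, 0, 0, 0, 62],
    [0, 0, 0, 0, 66],
    [0, 0, 0, 0, 70],
    [0, 0, -0.05, 0, 70],
    [0, 0, -0.15, 0, 70],
    [0, 0, -0.25, 0, 80],
  ],
)

```text
t: 13.32
tcp_pos: [0.5949, 0.3521, 0.1468]
tool_rot: [1.0, 0.01, -0.002, 0.001]
force: [1.3, 0.8, 0.3]
finger_gap: 0.798
```

```bash
python3 - <<'E'
from h import *
plan(.3315,-.2945,.2,-.1)
E
```

```text
t 13.32 tcp [0.5949 0.3521 0.1468] th 0.0197 gap 0.798 F [1.3 0.8 0.3]
delta [-0.691   1.6034 -0.1267] twist 0.2395 rows 16.8
```

>>> move_arm(
  deltas=[
    [-0.02, 0.06, -0.1, 0, 100],
    [-0.05, 0.15, -0.13, 0, 100],
    [-0.08, 0.25, -0.13, 0, 100],
    [-0.12, 0.35, -0.13, 0, 100],
    [-0.15, 0.45, -0.13, 0.06, 100],
    [-0.19, 0.55, -0.13, 0.12, 100],
    [-0.23, 0.65, -0.13, 0.18, 100],
    [-0.28, 0.74, -0.13, 0.24, 100],
  ],
)

```text
t: 13.98
tcp_pos: [0.4932, 0.0583, 0.2004]
tool_rot: [0.999, -0.051, 0.001, 0.0]
force: [1.9, -0.8, 0.4]
finger_gap: 0.999
```

```bash
python3 - <<'E'
from h import *
plan(.3315,-.2945,.2,-.1)
E
```

```text
t 13.98 tcp [0.4932 0.0583 0.2004] th -0.1014 gap 0.999 F [ 1.9 -0.8  0.4]
delta [-3.128e-01  9.184e-01  5.000e-04] twist -0.0028 rows 9.3
```

>>> move_arm(
  deltas=[
    [-0.035, 0.1, 0, 0, 100],
    [-0.07, 0.2, 0, 0, 100],
    [-0.1, 0.3, 0, 0, 100],
    [-0.135, 0.4, 0, 0, 100],
    [-0.17, 0.5, 0, 0, 100],
    [-0.2, 0.6, 0, 0, 100],
    [-0.235, 0.7, 0, 0, 100],
    [-0.27, 0.8, 0, 0, 100],
  ],
)

```text
t: 14.65
tcp_pos: [0.3545, -0.2452, 0.2003]
tool_rot: [0.999, -0.05, 0.0, 0.0]
force: [0.4, 0.4, -0.0]
finger_gap: 0.996
```

>>> move_arm(
  deltas=[
    [-0.037, 0.1, 0, 0, 100],
    [-0.037, 0.1, 0, 0, 100],
    [-0.037, 0.1, 0, 0, 100],
    [-0.037, 0.1, 0, 0, 100],
    [-0.037, 0.1, 0, 0, 100],
    [-0.037, 0.1, 0, 0, 100],
    [-0.037, 0.1, 0, 0, 100],
    [-0.037, 0.1, 0, 0, 100],
  ],
)

```text
t: 15.32
tcp_pos: [0.3374, -0.2806, 0.1999]
tool_rot: [0.999, -0.049, -0.0, -0.0]
force: [0.7, 0.2, 0.0]
finger_gap: 0.999
```

```bash
python3 - <<'E'
from h import *
snap('wrist','w11')
z=load('w11');w=cloud(z).reshape(-1,3)
a=w[(w[:,2]>.056)&(w[:,2]<.068)&(np.hypot(w[:,0]-.331,w[:,1]+.2945)<.05)]
print(len(a),np.round((a.min(0)+a.max(0))/2,4),np.ptp(a,axis=0),np.median(a,0))
plan(.3315,-.2945,.037,-.1)
E
```

```text
2808 [ 0.3305 -0.2952  0.0602] [0.05447932 0.05405444 0.00831464] [ 0.33214058 -0.29493922  0.06202539]
t 15.37 tcp [ 0.3373 -0.2808  0.1999] th -0.0982 gap 1.001 F [0.3 1.  0.1]
delta [-0.0112  0.0355  0.4073] twist 0.0036 rows 3.9
```

View pics/w11.png

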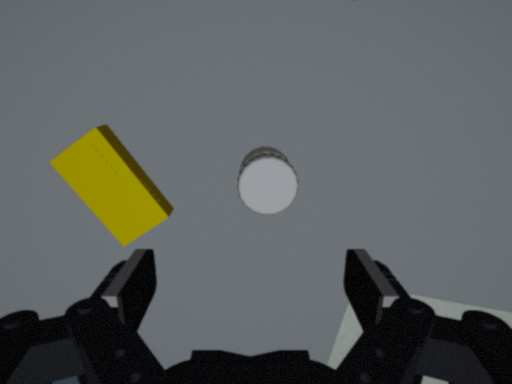

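The jar lid is at (268,185) and the nearest decoy corner, at (171,213), is clear of the fingers. Descending and gripping.

>>> move_arm(
  deltas=[
    [-0.012, 0.037, 0.0, 0, 100],
    [-0.012, 0.037, 0.1, 0, 100],
    [-0.012, 0.037, 0.2, 0, 100],
    [-0.012, 0.037, 0.3, 0, 100],
    [-0.012, 0.037, 0.38, 0, 100],
    [-0.012, 0.037, 0.407, 0, 100],
    [-0.012, 0.037, 0.407, 0, 100],
    [-0.012, 0.037, 0.407, 0, 100],
  ],
)

```text
t: 16.03
tcp_pos: [0.3307, -0.2956, 0.0366]
tool_rot: [0.999, -0.05, -0.0, -0.001]
force: [0.3, 0.4, 0.0]
finger_gap: 0.996
```

>>> move_arm(
  deltas=[
    [0, 0, 0, 0, 70],
    [0, 0, 0, 0, 55],
    [0, 0, 0, 0, 45],
    [0, 0, 0, 0, 45],
    [0, 0, 0, 0, 45],
    [0, 0, 0, 0, 45],
    [0, 0, 0, 0, 45],
    [0, 0, 0, 0, 45],
  ],
  force=30,
)

```text
t: 16.7
tcp_pos: [0.3312, -0.2967, 0.0386]
tool_rot: [0.999, -0.05, 0.001, 0.001]
force: [-0.3, 0.3, 5.6]
finger_gap: 0.607
```

```bash
python3 - <<'E'
from h import *
plan(.597,.227,.2,.02)
E
```

```text
t 16.7 tcp [ 0.3312 -0.2967  0.0386] th -0.1001 gap 0.607 F [-0.3  0.3  5.6]
delta [ 0.5312 -1.368  -0.4059] twist -0.2402 rows 14.6
```

>>> move_arm(
  deltas=[
    [0, 0, -0.1, 0, 45],
    [0, 0, -0.2, 0, 45],
    [0.02, -0.05, -0.3, 0, 45],
    [0.05, -0.14, -0.38, 0, 45],
    [0.09, -0.23, -0.41, 0, 45],
    [0.13, -0.33, -0.41, 0, 45],
    [0.17, -0.43, -0.41, 0, 45],
    [0.21, -0.53, -0.41, 0, 45],
  ],
)

```text
t: 17.37
tcp_pos: [0.4297, -0.104, 0.2027]
tool_rot: [0.999, -0.051, 0.002, 0.001]
force: [0.6, -1.5, -0.7]
finger_gap: 0.601
```

```bash
python3 - <<'E'
from h import *
plan(.597,.227,.2,.02)
E
```

```text
t 17.37 tcp [ 0.4297 -0.104   0.2027] th -0.1011 gap 0.601 F [ 0.6 -1.5 -0.7]
delta [ 0.3325 -0.8656  0.0068] twist -0.2421 rows 8.9
```

>>> move_arm(
  deltas=[
    [0.04, -0.1, 0, -0.05, 45],
    [0.08, -0.2, 0, -0.1, 45],
    [0.12, -0.3, 0, -0.15, 45],
    [0.16, -0.4, 0, -0.2, 45],
    [0.2, -0.5, 0, -0.24, 45],
    [0.24, -0.6, 0, -0.24, 45],
    [0.28, -0.7, 0, -0.24, 45],
    [0.31, -0.8, 0, -0.24, 45],
  ],
)

```text
t: 18.03
tcp_pos: [0.5811, 0.1932, 0.202]
tool_rot: [1.0, 0.01, 0.001, 0.0]
force: [0.4, -0.9, -1.0]
finger_gap: 0.609
```

```bash
python3 - <<'E'
from h import *
plan(.597,.227,.2,.02)
E
```

```text
t 18.03 tcp [0.5811 0.1932 0.202 ] th 0.0201 gap 0.609 F [ 0.4 -0.9 -1. ]
delta [ 0.0414 -0.0836  0.0049] twist 0.0001 rows 0.9
```

>>> move_arm(
  deltas=[
    [0.03, -0.065, 0, 0, 45],
    [0.03, -0.065, 0, 0, 45],
    [0.03, -0.065, 0, 0, 45],
    [0.03, -0.065, 0, 0, 45],
    [0.03, -0.065, 0, 0, 45],
    [0.03, -0.065, 0, 0, 45],
    [0.03, -0.065, 0, 0, 45],
    [0.03, -0.065, 0, 0, 45],
  ],
)

```text
t: 18.7
tcp_pos: [0.5919, 0.2164, 0.2013]
tool_rot: [1.0, 0.009, -0.0, 0.0]
force: [0.6, -0.3, -1.0]
finger_gap: 0.603
```

```bash
python3 - <<'E'
from h import *
snap('wrist','w12')
plan(.597,.227,.048,.02)
from meas import cartons
E
```

```text
t 18.75 tcp [0.5919 0.2166 0.2012] th 0.0186 gap 0.606 F [ 0.  -0.2 -0.2]
delta [ 0.0132 -0.0257  0.383 ] twist -0.0029 rows 3.7
```

View pics/w12.png

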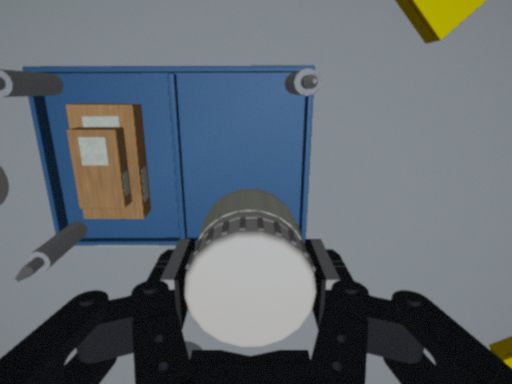

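The cartons are stacked at (105,165) and the right half is free. The jar is held upright. Lowering it.

>>> move_arm(
  deltas=[
    [0.013, -0.026, 0.05, 0, 45],
    [0.013, -0.026, 0.14, 0, 45],
    [0.013, -0.026, 0.23, 0, 45],
    [0.013, -0.026, 0.31, 0, 45],
    [0.013, -0.026, 0.36, 0, 45],
    [0.013, -0.026, 0.382, 0, 45],
    [0.013, -0.026, 0.384, 0, 45],
    [0.013, -0.026, 0.384, 0, 45],
  ],
)

```text
t: 19.42
tcp_pos: [0.5974, 0.2278, 0.0476]
tool_rot: [1.0, 0.01, 0.0, -0.0]
force: [0.1, -0.4, -1.0]
finger_gap: 0.605
```

>>> move_arm(
  deltas=[
    [0, 0, 0, 0, 65],
    [0, 0, 0, 0, 70],
    [0, 0, 0, 0, 75],
    [0, 0, 0, 0, 80],
    [0, 0, 0, 0, 85],
    [0, 0, -0.05, 0, 85],
    [0, 0, -0.15, 0, 85],
    [0, 0, -0.25, 0, 90],
  ],
)

```text
t: 20.08
tcp_pos: [0.5954, 0.2276, 0.1467]
tool_rot: [1.0, 0.01, -0.002, 0.0]
force: [1.3, 0.3, 0.9]
finger_gap: 0.902
```

```bash
python3 - <<'E'
from h import *
plan(.62,.27,.32,.02)
E
```

```text
t 20.08 tcp [0.5954 0.2276 0.1467] th 0.0198 gap 0.902 F [1.3 0.3 0.9]
delta [ 0.0614 -0.1043 -0.4335] twist -0.0005 rows 4.3
```

>>> move_arm(
  deltas=[
    [0.02, 0, -0.1, 0, 100],
    [0.04, -0.08, -0.2, 0, 100],
    [0.06, -0.15, -0.3, 0, 100],
    [0.06, -0.15, -0.4, 0, 100],
    [0.06, -0.15, -0.42, 0, 100],
    [0.06, -0.15, -0.42, 0, 100],
    [0.06, -0.15, -0.42, 0, 100],
    [0.06, -0.15, -0.42, 0, 100],
  ],
)

```text
t: 20.75
tcp_pos: [0.6187, 0.288, 0.3141]
tool_rot: [1.0, 0.01, -0.001, 0.0]
force: [-0.8, -0.2, -0.3]
finger_gap: 0.998
```

>>> move_arm(
  deltas=[
    [0, 0, 0, 0, 100],
    [0, 0, 0, 0, 100],
    [0, 0, 0, 0, 100],
    [0, 0, 0, 0, 100],
    [0, 0, 0, 0, 100],
    [0, 0, 0, 0, 100],
    [0, 0, 0, 0, 100],
    [0, 0, 0, 0, 100],
  ],
)

```text
t: 21.42
tcp_pos: [0.6198, 0.2884, 0.3155]
tool_rot: [1.0, 0.01, 0.0, -0.0]
force: [0.0, 0.8, 0.9]
finger_gap: 1.0
```

```bash
python3 - <<'E'
from h import *
snap('wrist','w13')
plan(.59,-.276,.32,-.14)
E
```

```text
t 21.47 tcp [0.6198 0.2884 0.3155] th 0.0198 gap 1.001 F [-0.2 -0.5 -0.1]
delta [-0.1023  1.4092 -0.0113] twist 0.3195 rows 13.6
```

View pics/w13.png

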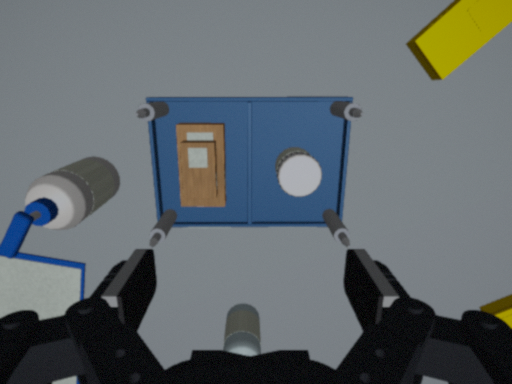

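Both halves are loaded: cartons at (202,165), jar at (299,175). I'll measure the stand precisely and check the step‑1 bounds.

```bash
cat > stand.py <<'E'
from h import *
def stand(fn,c0=(.596,.289),yaw=.02):
    z=load(fn);w=cloud(z);im=z['im']
    c0=np.array(c0);Q=np.array([[np.cos(yaw),-np.sin(yaw)],[np.sin(yaw),np.cos(yaw)]])
    S=[]
    for sx,sy in((1,1),(1,-1),(-1,1),(-1,-1)):
        n=c0+Q@np.array([.075*sx,.115*sy])
        f=w.reshape(-1,3)
        a=f[(np.hypot(f[:,0]-n[0],f[:,1]-n[1])<.016)&(f[:,2]>.074)&(f[:,2]<.0805)]
        b=f[(np.hypot(f[:,0]-n[0],f[:,1]-n[1])<.016)&(f[:,2]>.1)]
        cc,r=cv2.minEnclosingCircle((a[:,:2]*1000).astype(np.float32)); S.append(np.array(cc)/1000)
        print((sx,sy),len(a),np.round(cc,1),round(r,1),'tip',len(b),np.round(b.mean(0)*1000,1) if len(b) else '', b[:,2].max() if len(b) else '')
    S=np.array(S);c=S.mean(0)
    d=[S[0]-S[1],S[2]-S[3],S[0]-S[2],S[1]-S[3]]
    ya=[np.arctan2(-d[0][0],d[0][1]),np.arctan2(-d[1][0],d[1][1]),np.arctan2(d[2][1],d[2][0]),np.arctan2(d[3][1],d[3][0])]
    print('centre',np.round(c,4),'yaws',np.round(ya,4),'len',np.round([np.hypot(*k) for k in d],4))
    return c,np.mean(ya)
if __name__=='__main__':
    stand('w3');stand('w13')
    from meas import cartons
    z=load('w13');w=cloud(z).reshape(-1,3)
    for nm,c,h in(('jar',(.597,.227),.070),('small',(.597,.351),.054),('large',(.597,.351),.034)):
        a=w[(np.hypot(w[:,0]-c[0],w[:,1]-c[1])<.065)&(abs(w[:,2]-h)<.004)]
        r=cv2.minAreaRect((a[:,:2]*1000).astype(np.float32));print(nm,len(a),r,np.median(a[:,2]))
    im=cv2.cvtColor(load('w13')['im'],cv2.COLOR_RGB2BGR)
    t=[cv2.resize(im[v-30:v+30,u-30:u+30],None,fx=5,fy=5,interpolation=cv2.INTER_CUBIC) for u,v in((155,110),(345,110),(163,225),(338,228))]
    cv2.imwrite('pics/pins.png',np.vstack([np.hstack(t[:2]),np.hstack(t[2:])]))
E
python3 stand.py
```

```text
(1, 1) 147 [668.2 405.6] 10.0 tip 37 [668.1 404.4 104.4] 0.10961661687769475
(1, -1) 151 [673.2 176. ] 9.8 tip 30 [672.9 176.4 104.6] 0.10993434664887186
(-1, 1) 110 [518.7 402.1] 9.9 tip 27 [519.3 401.3 104.6] 0.10993099677379237
(-1, -1) 106 [523.6 172.9] 9.7 tip 23 [524.6 173.3 104.5] 0.10968226944627807
centre [0.5959 0.2892] yaws [0.0218 0.0216 0.0234 0.0208] len [0.2296 0.2292 0.1496 0.1496]
(1, 1) 162 [668.5 405.5] 9.9 tip 38 [668.7 404.5 104.5] 0.10904992444728107
(1, -1) 161 [673.1 176.4] 9.8 tip 37 [673.6 176.9 104. ] 0.10956485133641619
(-1, 1) 126 [519.1 402. ] 10.0 tip 34 [519.8 401.9 104.5] 0.11071342594182043
(-1, -1) 131 [523.7 173.1] 10.1 tip 32 [524.5 173.7 104.3] 0.10956982086077466
centre [0.5961 0.2893] yaws [0.0199 0.0202 0.0239 0.022 ] len [0.2291 0.2289 0.1495 0.1495]
jar 1461 ((596.5291137695312, 228.70883178710938), (52.426788330078125, 53.31612014770508), 5.2446064949035645) 0.0700713427618404
small 1923 ((596.296142578125, 352.8173828125), (72.11888885498047, 42.066009521484375), 1.0642672777175903) 0.054272238407290285
large 1786 ((596.8009643554688, 352.3963623046875), (109.90392303466797, 60.07078552246094), 0.7724093198776245) 0.034221177866086666
```

View pics/pins.png

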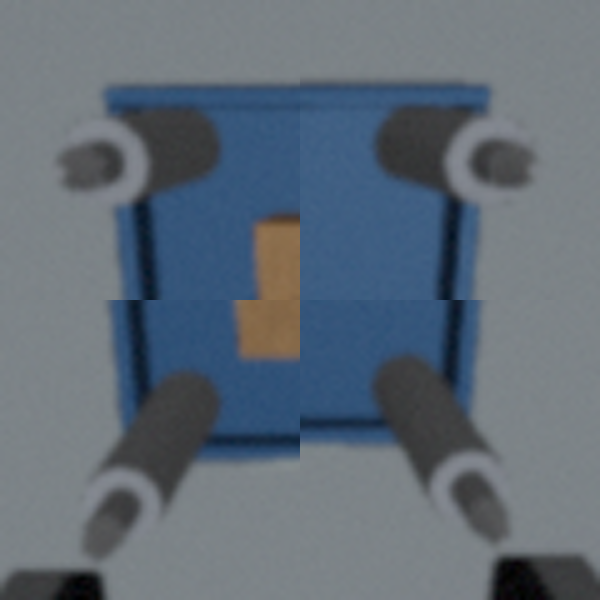

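The stand centre is (0.5961, 0.2893) with yaw 0.0215, the two views agreeing to 0.2 mm. The cartons and jar are within bounds. Next, the upper tray.

>>> move_arm(
  deltas=[
    [-0.005, 0.1, 0, 0.05, 100],
    [-0.01, 0.2, 0, 0.1, 100],
    [-0.02, 0.3, 0, 0.15, 100],
    [-0.03, 0.4, 0, 0.2, 100],
    [-0.04, 0.5, 0, 0.25, 100],
    [-0.045, 0.6, 0, 0.3, 100],
    [-0.05, 0.7, 0, 0.32, 100],
    [-0.05, 0.8, 0, 0.32, 100],
  ],
)

```text
t: 22.13
tcp_pos: [0.6055, -0.0337, 0.3158]
tool_rot: [0.998, -0.07, 0.0, 0.0]
force: [0.2, -0.2, -0.3]
finger_gap: 0.996
```

```bash
python3 - <<'E'
from h import *
plan(.60,-.275,.32,-.14)
E
```

```text
t 22.13 tcp [ 0.6055 -0.0337  0.3158] th -0.1404 gap 0.996 F [ 0.2 -0.2 -0.3]
delta [ 0.0709  0.5993 -0.0104] twist -0.0008 rows 5.8
```

>>> move_arm(
  deltas=[
    [0.01, 0.1, 0, 0, 100],
    [0.025, 0.2, 0, 0, 100],
    [0.035, 0.3, 0, 0, 100],
    [0.05, 0.4, 0, 0, 100],
    [0.06, 0.5, 0, 0, 100],
    [0.07, 0.58, 0, 0, 100],
    [0.07, 0.6, 0, 0, 100],
    [0.07, 0.6, 0, 0, 100],
  ],
)

```text
t: 22.8
tcp_pos: [0.5997, -0.2765, 0.3151]
tool_rot: [0.997, -0.072, 0.0, 0.0]
force: [-0.3, 0.5, -0.6]
finger_gap: 0.998
```

>>> move_arm(
  deltas=[
    [0, 0, 0, 0, 100],
    [0, 0, 0, 0, 100],
    [0, 0, 0, 0, 100],
    [0, 0, 0, 0, 100],
    [0, 0, 0, 0, 100],
    [0, 0, 0, 0, 100],
    [0, 0, 0, 0, 100],
    [0, 0, 0, 0, 100],
  ],
)

```text
t: 23.47
tcp_pos: [0.6004, -0.2732, 0.3155]
tool_rot: [0.998, -0.07, 0.0, 0.0]
force: [-0.6, 0.7, -0.1]
finger_gap: 0.998
```

```bash
python3 - <<'E'
from h import *
snap('wrist','w14')
plan(.60,-.275,.32,-.14)
E
```

```text
t 23.52 tcp [ 0.6003 -0.2733  0.3154] th -0.14 gap 1.0 F [ 0.7 -0.7  0. ]
delta [-0.0002  0.0043 -0.0114] twist 0.0 rows 0.1
```

View pics/w14.png

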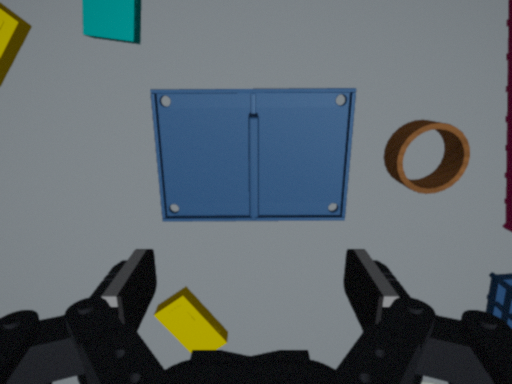

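The tray is fully in view: holes at (166,101), (341,100), (174,208), (333,207), handle along column 254. Measuring holes and bar.

```bash
cat > tray.py <<'E'
from h import *
def tray(fn,zoff=0):
    z=load(fn);w=cloud(z);im=z['im'].astype(int)
    hsv=cv2.cvtColor(z['im'],cv2.COLOR_RGB2HSV)
    f=w.reshape(-1,3)
    bl=((hsv[...,0]>98)&(hsv[...,0]<125)&(hsv[...,1]>90)&(np.hypot(w[...,0]-.59,w[...,1]+.275)<.2)).astype(np.uint8)
    cs,_=cv2.findContours(bl,cv2.RETR_EXTERNAL,cv2.CHAIN_APPROX_NONE);c=max(cs,key=cv2.contourArea)
    full=np.zeros_like(bl);cv2.drawContours(full,[c],-1,1,-1)
    h=((full>0)&(hsv[...,1]<75)).astype(np.uint8)
    n,_,s,cen=cv2.connectedComponentsWithStats(h)
    hs=[]
    for i in range(1,n):
        if s[i,4]>30:
            # subpixel: weight by red channel
            u,v=np.round(cen[i]).astype(int);p=im[v-8:v+9,u-8:u+9,0].astype(float);p=np.clip(p-(p.min()+p.max())/2,0,None)
            vv,uu=np.mgrid[v-8:v+9,u-8:u+9];uv=[(uu*p).sum()/p.sum(),(vv*p).sum()/p.sum()]
            q=cast(z,uv,.004)[0];hs.append(q[:2]);print('hole',s[i,4],np.round(uv,1),np.round(q*1000,1))
    a=f[(f[:,2]>.076)&(f[:,2]<.088)&(np.hypot(f[:,0]-.59,f[:,1]+.275)<.1)]
    r=cv2.minAreaRect((a[:,:2]*1000).astype(np.float32));print('bar',len(a),r,np.median(a[:,2]))
    hs=np.array(hs)
    if len(hs)==4:
        c=hs.mean(0);th=[];rel=hs-c
        # order
        Q=lambda t:np.array([[np.cos(t),np.sin(t)],[-np.sin(t),np.cos(t)]])
        l=(Q(-.14)@rel.T).T
        nom=np.sign(l)*[.075,.115]
        U,S,V=np.linalg.svd(nom.T@rel); Rm=(U@V).T; t=np.arctan2(Rm[1,0],Rm[0,0])
        print('centre',np.round(c,4),'yaw',round(t,4),'resid mm',np.round((rel-nom@Rm.T)*1000,1).tolist())
if __name__=='__main__': tray('w14')
E
python3 tray.py
```

```text
hole 85 [339.8  99.4] [ 645.3 -399.     4. ]
hole 86 [165.6 100.6] [ 675.9 -171.6    4. ]
hole 58 [332.  206.3] [ 496.8 -379.1    4. ]
hole 57 [174.3 207.3] [ 527.3 -151.5    4. ]
bar 1022 ((586.3457641601562, -274.9122009277344), (11.390069007873535, 118.85672760009766), 82.40568542480469) 0.08184035070633583
centre [ 0.5863 -0.2753] yaw -0.1336 resid mm [[-0.0, 0.3], [-0.1, -0.2], [0.1, 0.2], [0.0, -0.2]]
```

```bash
python3 - <<'E'
from h import *
plan(.5863,-.2752,.067,-.1333)
E
```

```text
t 23.52 tcp [ 0.6003 -0.2733  0.3154] th -0.14 gap 1.0 F [ 0.7 -0.7  0. ]
delta [-0.034   0.0095  0.6211] twist -0.0134 rows 6.0
```

>>> move_arm(
  deltas=[
    [-0.034, 0.0095, 0.1, -0.013, 60],
    [-0.034, 0.0095, 0.2, -0.013, 60],
    [-0.034, 0.0095, 0.3, -0.013, 60],
    [-0.034, 0.0095, 0.4, -0.013, 60],
    [-0.034, 0.0095, 0.42, -0.013, 60],
    [-0.034, 0.0095, 0.42, -0.013, 60],
    [-0.034, 0.0095, 0.42, -0.013, 60],
    [-0.034, 0.0095, 0.42, -0.013, 60],
  ],
)

```text
t: 24.18
tcp_pos: [0.5882, -0.2766, 0.1503]
tool_rot: [0.998, -0.067, 0.002, 0.001]
force: [1.0, 0.9, 0.5]
finger_gap: 0.598
```

```bash
python3 - <<'E'
from h import *
snap('wrist','w15')
from tray import tray
tray('w15')
plan(.5863,-.2752,.067,-.1333)
E
```

```text
hole 202 [108.8  93.2] [ 676.  -171.7    4. ]
hole 202 [387.8  93.1] [ 645.4 -399.1    4. ]
hole 105 [128.8 256.4] [ 527.6 -151.7    4. ]
hole 104 [368.3 256.1] [ 497.  -379.2    4. ]
bar 3031 ((586.7806396484375, -275.3939208984375), (12.027300834655762, 119.02809143066406), 82.3416748046875) 0.0818039020762876
centre [ 0.5865 -0.2754] yaw -0.1338 resid mm [[-0.1, -0.3], [-0.1, 0.3], [0.1, -0.2], [0.1, 0.2]]
t 24.23 tcp [ 0.5882 -0.2766  0.1506] th -0.1336 gap 0.598 F [-1.2 -0.1  0.6]
delta [-0.0064 -0.0035  0.209 ] twist -0.0007 rows 2.0
```

View pics/w15.png

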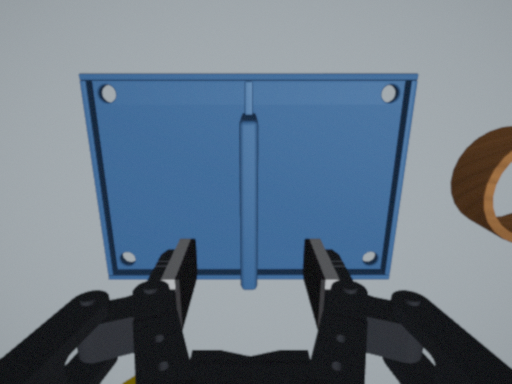

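The bar is at column 249, midway between the fingers, and all four holes agree with the earlier view (centre 0.5865, -0.2754; yaw -0.1338). Descending to the bar.

>>> move_arm(
  deltas=[
    [-0.005, -0.0035, 0.05, 0, 60],
    [-0.005, -0.0035, 0.12, 0, 60],
    [-0.005, -0.0035, 0.18, 0, 60],
    [-0.005, -0.0035, 0.208, 0, 60],
    [-0.005, -0.0035, 0.208, 0, 60],
    [-0.005, -0.0035, 0.208, 0, 60],
    [-0.005, -0.0035, 0.208, 0, 60],
    [-0.005, -0.0035, 0.208, 0, 60],
  ],
)

```text
t: 24.9
tcp_pos: [0.5858, -0.2746, 0.0663]
tool_rot: [0.998, -0.067, 0.002, 0.001]
force: [-0.0, -0.1, -0.1]
finger_gap: 0.598
```

>>> move_arm(
  deltas=[
    [0, 0, 0, 0, 40],
    [0, 0, 0, 0, 25],
    [0, 0, 0, 0, 15],
    [0, 0, 0, 0, 8],
    [0, 0, 0, 0, 0],
    [0, 0, 0, 0, 0],
    [0, 0, 0, 0, 0],
    [0, 0, 0, 0, 0],
  ],
  force=100,
)

```text
t: 25.57
tcp_pos: [0.5848, -0.2741, 0.0652]
tool_rot: [0.998, -0.067, 0.001, 0.0]
force: [-1.0, -0.1, 4.8]
finger_gap: 0.121
```

```bash
python3 - <<'E'
from h import *
plan(.5863,-.2752,.2,-.1333)
snap('wrist','w16')
from tray import tray
tray('w16')
plan(.5863,-.2752,.2,-.1333)
E
```

```text
t 25.57 tcp [ 0.5848 -0.2741  0.0652] th -0.1337 gap 0.121 F [-1.  -0.1  4.8]
delta [ 0.0044  0.0025 -0.3371] twist -0.0007 rows 3.2
hole 354 [47.2 87.1] [ 676.4 -170.4    4. ]
hole 357 [451.8  87. ] [ 645.7 -397.7    4. ]
hole 133 [ 86.7 310. ] [ 528.  -150.3    4. ]
hole 131 [412.2 309.9] [ 497.3 -377.7    4. ]
bar 7359 ((596.3231201171875, -276.6764831542969), (36.4911994934082, 97.81587219238281), 68.5922622680664) 0.08185844637403623
centre [ 0.5869 -0.274 ] yaw -0.1341 resid mm [[-0.2, -0.3], [-0.1, 0.3], [0.1, -0.3], [0.2, 0.3]]
t 25.62 tcp [ 0.5848 -0.2741  0.0652] th -0.1336 gap 0.123 F [-1.6 -0.2  5.8]
delta [ 0.0044  0.0025 -0.3371] twist -0.0006 rows 3.2
```

View pics/w16.png

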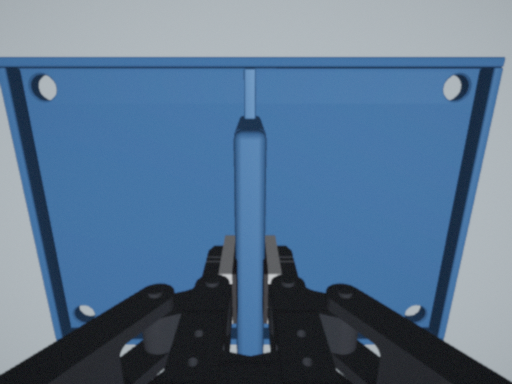

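The tray is gripped at gap 0.12 (10 mm), and the camera puts its centre +2.1 mm in x from the TCP. Lifting.

>>> move_arm(
  deltas=[
    [0, 0, -0.02, 0, 0],
    [0, 0, -0.06, 0, 0],
    [0, 0, -0.12, 0, 0],
    [0, 0, -0.2, 0, 0],
    [0, 0, -0.28, 0, 0],
    [0, 0, -0.34, 0, 0],
    [0, 0, -0.36, 0, 0],
    [0, 0, -0.36, 0, 0],
  ],
  force=120,
)

```text
t: 26.28
tcp_pos: [0.5854, -0.2741, 0.2103]
tool_rot: [0.998, -0.067, 0.002, 0.001]
force: [0.4, 0.1, -3.8]
finger_gap: 0.116
```

```bash
python3 - <<'E'
from h import *
snap('wrist','w17')
plan(.594,.289,.2,.0215)
E
```

```text
t 26.33 tcp [ 0.5842 -0.2734  0.2081] th -0.1337 gap 0.12 F [-0.9  0.7 -3.8]
delta [-0.1631 -1.3967  0.0204] twist -0.3103 rows 13.5
```

View pics/w17.png

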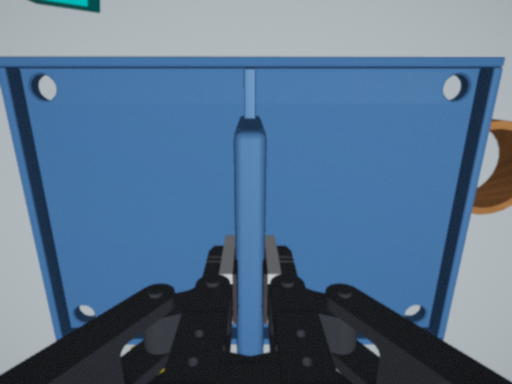

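The tray is held level and did not shift: its holes are at the same pixels, (47,87), (452,87), (87,310) and (412,310). Carrying it over.

>>> move_arm(
  deltas=[
    [-0.004, -0.03, 0, 0, 0],
    [-0.01, -0.09, 0, -0.03, 0],
    [-0.019, -0.165, 0, -0.07, 0],
    [-0.028, -0.24, 0, -0.11, 0],
    [-0.037, -0.32, 0, -0.15, 0],
    [-0.047, -0.4, 0, -0.19, 0],
    [-0.056, -0.48, 0, -0.23, 0],
    [-0.065, -0.56, 0, -0.27, 0],
  ],
)

```text
t: 27.0
tcp_pos: [0.5862, -0.0453, 0.2054]
tool_rot: [1.0, 0.001, -0.003, -0.001]
force: [0.5, -0.2, -3.6]
finger_gap: 0.114
```

```bash
python3 - <<'E'
from h import *
plan(.594,.289,.2,.0215)
E
```

```text
t 27.0 tcp [ 0.5862 -0.0453  0.2054] th 0.0022 gap 0.114 F [ 0.5 -0.2 -3.6]
delta [ 0.0213 -0.8357  0.0151] twist -0.0386 rows 8.0
```

>>> move_arm(
  deltas=[
    [0.002, -0.08, 0, -0.02, 0],
    [0.004, -0.16, 0, -0.038, 0],
    [0.006, -0.24, 0, -0.038, 0],
    [0.009, -0.32, 0, -0.038, 0],
    [0.012, -0.4, 0, -0.038, 0],
    [0.015, -0.48, 0, -0.038, 0],
    [0.018, -0.55, 0, -0.038, 0],
    [0.021, -0.62, 0, -0.038, 0],
  ],
)

```text
t: 27.67
tcp_pos: [0.5939, 0.202, 0.2051]
tool_rot: [1.0, 0.011, -0.003, 0.0]
force: [-0.0, -1.0, -3.3]
finger_gap: 0.116
```

>>> move_arm(
  deltas=[
    [0, -0.07, 0, 0, 0],
    [0, -0.12, 0, 0, 0],
    [0, -0.16, 0, 0, 0],
    [0, -0.19, 0, 0, 0],
    [0, -0.21, 0, 0, 0],
    [0, -0.212, 0, 0, 0],
    [0, -0.212, 0, 0, 0],
    [0, -0.212, 0, 0, 0],
  ],
)

```text
t: 28.33
tcp_pos: [0.595, 0.2835, 0.208]
tool_rot: [1.0, 0.01, -0.0, 0.0]
force: [0.5, -0.9, -2.9]
finger_gap: 0.118
```

```bash
python3 - <<'E'
from h import *
snap('wrist','w18');snap('scene','sc2')
plan(.594,.289,.18,.0215)
E
```

```text
t 28.43 tcp [0.5952 0.2833 0.2083] th 0.0188 gap 0.111 F [-0.1 -0.3 -3.5]
delta [-0.0026 -0.0142  0.0707] twist -0.0054 rows 0.7
```

View pics/w18.png

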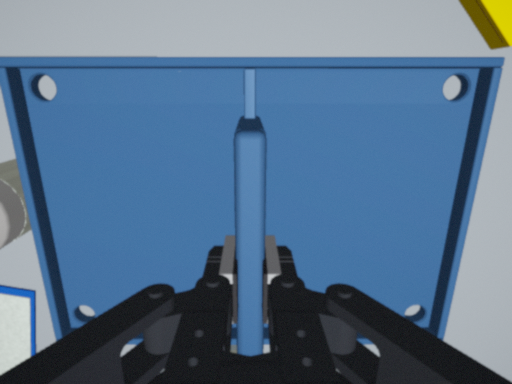

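The tray is still square in the grip. No pins show through the holes yet. Aligning just above the tips.

>>> move_arm(
  deltas=[
    [-0.0026, -0.0142, 0.02, -0.0054, 0],
    [-0.0026, -0.0142, 0.05, -0.0054, 0],
    [-0.0026, -0.0142, 0.07, -0.0054, 0],
    [-0.0026, -0.0142, 0.07, -0.0054, 0],
    [-0.0026, -0.0142, 0.07, -0.0054, 0],
    [-0.0026, -0.0142, 0.07, -0.0054, 0],
    [-0.0026, -0.0142, 0.07, -0.0054, 0],
    [-0.0026, -0.0142, 0.07, -0.0054, 0],
  ],
)

```text
t: 29.1
tcp_pos: [0.5942, 0.2904, 0.1808]
tool_rot: [1.0, 0.012, 0.001, -0.0]
force: [0.8, -0.8, -2.4]
finger_gap: 0.114
```

```bash
python3 - <<'E'
from h import *
snap('wrist','w19')
plan(.594,.289,.143,.0215)
z=load('w19')
im=cv2.cvtColor(z['im'],cv2.COLOR_RGB2BGR)
t=[cv2.resize(im[max(v-30,0):max(v-30,0)+60,max(u-30,0):max(u-30,0)+60],None,fx=5,fy=5,interpolation=cv2.INTER_CUBIC) for u,v in((47,87),(452,87),(87,310),(412,310))]
cv2.imwrite('pics/holes.png',np.vstack([np.hstack(t[:2]),np.hstack(t[2:])]))
E
```

```text
t 29.15 tcp [0.5941 0.2903 0.1808] th 0.023 gap 0.116 F [ 0.3 -0.3 -3.4]
delta [-0.0004  0.0034  0.0944] twist 0.003 rows 0.9
```

View pics/holes.png

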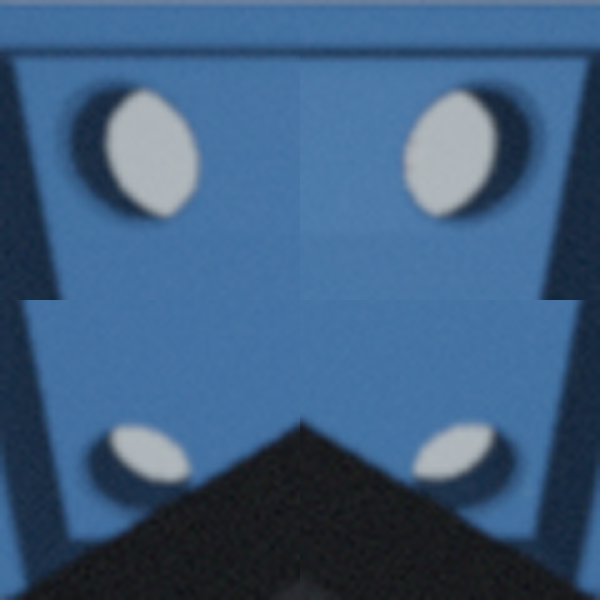

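>>> move_arm(
  deltas=[
    [0, 0.002, 0, 0.002, 0],
    [0, 0.002, 0, 0.002, 0],
    [0, 0.002, 0.01, 0.002, 0],
    [0, 0.002, 0.015, 0.002, 0],
    [0, 0.002, 0.02, 0.002, 0],
    [0, 0.002, 0.02, 0.002, 0],
    [0, 0.002, 0.02, 0.002, 0],
    [0, 0.002, 0.02, 0.002, 0],
  ],
)

```text
t: 29.82
tcp_pos: [0.5938, 0.2894, 0.1721]
tool_rot: [1.0, 0.011, -0.0, 0.0]
force: [0.4, -0.1, -3.8]
finger_gap: 0.118
```

```bash
cat > holes.py <<'E'
from h import *
import sys
def go(fn):
    snap('wrist',fn)
    plan(.594,.289,.143,.0215)
    z=load(fn)
    im=cv2.cvtColor(z['im'],cv2.COLOR_RGB2BGR)
    t=[cv2.resize(im[max(v-30,0):max(v-30,0)+60,max(u-30,0):max(u-30,0)+60],None,fx=5,fy=5,interpolation=cv2.INTER_CUBIC) for u,v in((47,87),(452,87),(87,310),(412,310))]
    cv2.imwrite('pics/h_'+fn+'.png',np.vstack([np.hstack(t[:2]),np.hstack(t[2:])]))
go(sys.argv[1])
E
python3 holes.py w20
```

```text
t 29.87 tcp [0.5939 0.2895 0.1723] th 0.0221 gap 0.118 F [ 0.3  0.1 -4.1]
delta [0.0003 0.0012 0.0732] twist 0.0011 rows 0.7
```

View pics/h_w20.png

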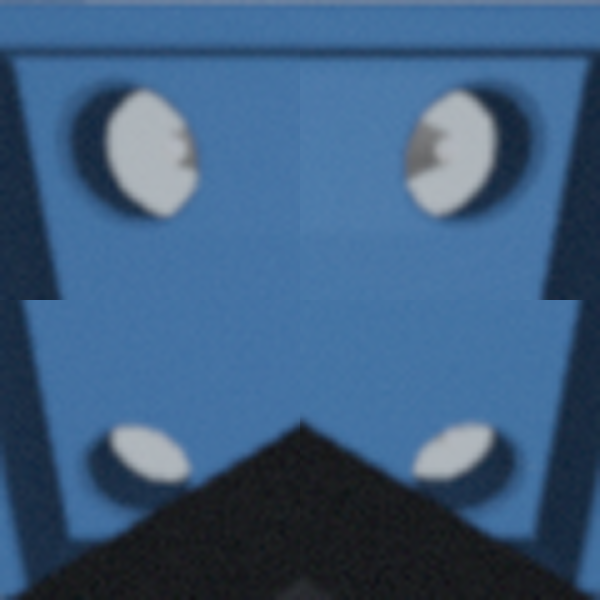

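Pin tips now show nearly symmetrically at the inner edges of both far holes. The right one is about 1 px farther in, which matches the measured 0.5 mm to be made up. Descending slowly while watching the force.

>>> move_arm(
  deltas=[
    [0, 0.0012, 0, 0.001, 0],
    [0, 0.0012, 0.004, 0.001, 0],
    [0, 0.0012, 0.008, 0.001, 0],
    [0, 0.0012, 0.012, 0.001, 0],
    [0, 0.0012, 0.016, 0.001, 0],
    [0, 0.0012, 0.018, 0.001, 0],
    [0, 0.0012, 0.018, 0.001, 0],
    [0, 0.0012, 0.018, 0.001, 0],
  ],
)

```text
t: 30.53
tcp_pos: [0.5938, 0.289, 0.1649]
tool_rot: [1.0, 0.011, -0.0, 0.0]
force: [0.1, 0.2, -2.9]
finger_gap: 0.12
```

```bash
python3 holes.py w21
```

```text
t 30.58 tcp [0.5939 0.289  0.165 ] th 0.0215 gap 0.115 F [-0.2 -0.1 -3.7]
delta [ 0.0003 -0.0001  0.055 ] twist 0.0 rows 0.5
```

View pics/h_w21.png

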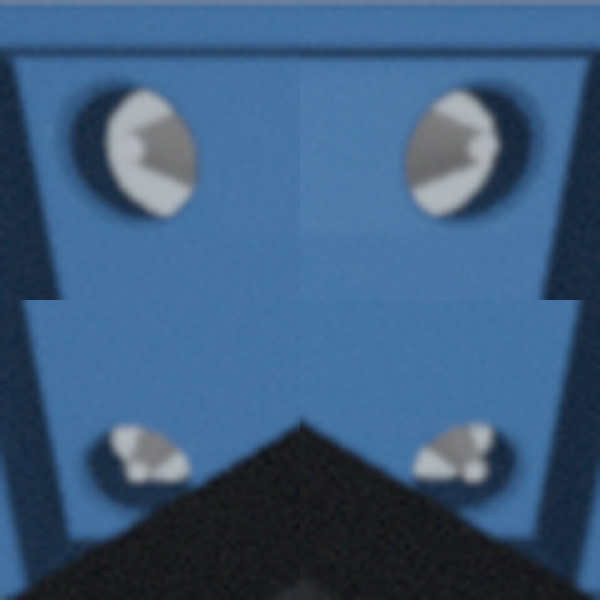

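All four tips stand inside their holes, symmetrically. Continuing down.

>>> move_arm(
  deltas=[
    [0, 0, 0.006, 0, 0],
    [0, 0, 0.012, 0, 0],
    [0, 0, 0.018, 0, 0],
    [0, 0, 0.024, 0, 0],
    [0, 0, 0.03, 0, 0],
    [0, 0, 0.036, 0, 0],
    [0, 0, 0.042, 0, 0],
    [0, 0, 0.042, 0, 0],
  ],
)

```text
t: 31.25
tcp_pos: [0.5934, 0.2888, 0.1475]
tool_rot: [1.0, 0.011, -0.001, 0.0]
force: [-0.1, -1.0, -3.4]
finger_gap: 0.112
```

```bash
python3 holes.py w22
```

```text
t 31.3 tcp [0.5936 0.2889 0.1478] th 0.0215 gap 0.122 F [-0.  -0.4 -3. ]
delta [ 0.0011 -0.0003  0.012 ] twist -0.0 rows 0.1
```

View pics/h_w22.png

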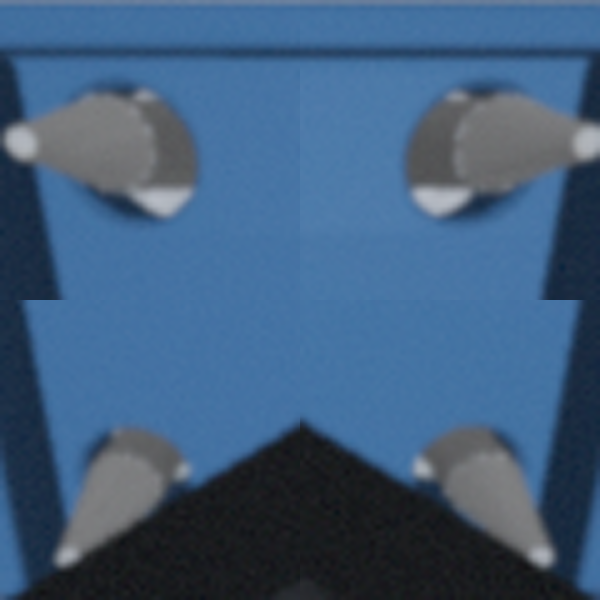

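No contact force yet. Lowering the last 5 mm with a 0.4 mm forward trim.

>>> move_arm(
  deltas=[
    [0.001, 0, 0.003, 0, 0],
    [0.001, 0, 0.006, 0, 0],
    [0.001, 0, 0.009, 0, 0],
    [0.001, 0, 0.011, 0, 0],
    [0.001, 0, 0.013, 0, 0],
    [0.001, 0, 0.015, 0, 0],
    [0.001, 0, 0.015, 0, 0],
    [0.001, 0, 0.015, 0, 0],
  ],
)

```text
t: 31.97
tcp_pos: [0.5942, 0.289, 0.1432]
tool_rot: [1.0, 0.011, 0.0, -0.0]
force: [-2.4, -0.2, 5.4]
finger_gap: 0.116
```

```bash
python3 holes.py w23
```

```text
t 32.02 tcp [0.5942 0.289  0.1432] th 0.0215 gap 0.117 F [-3.3 -2.5  5.1]
delta [-0.0005 -0.0001  0.0005] twist 0.0001 rows 0.0
```

View pics/h_w23.png

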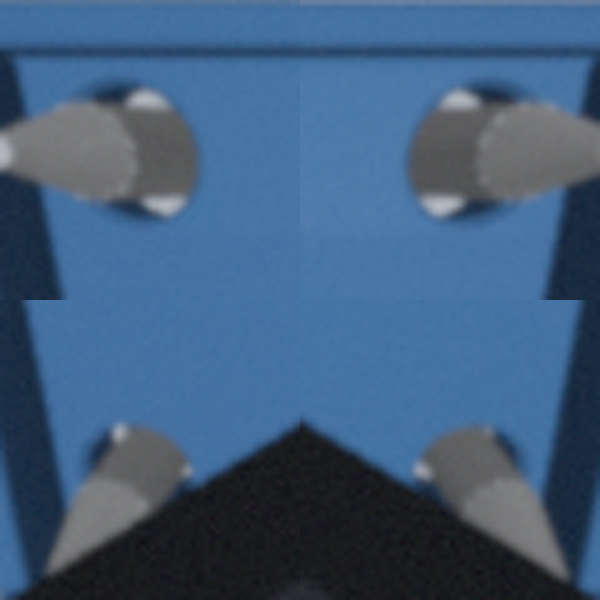

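It has contacted at the expected height (0.1432, with the force up about 9 N) and the pins are centred. Releasing and rising.

>>> move_arm(
  deltas=[
    [0, 0, 0, 0, 20],
    [0, 0, 0, 0, 30],
    [0, 0, 0, 0, 40],
    [0, 0, 0, 0, 50],
    [0, 0, 0, 0, 60],
    [0, 0, -0.06, 0, 60],
    [0, 0, -0.14, 0, 60],
    [0, 0, -0.22, 0, 60],
  ],
)

```text
t: 32.68
tcp_pos: [0.5935, 0.2887, 0.2298]
tool_rot: [1.0, 0.011, -0.002, 0.0]
force: [0.7, 0.5, 0.3]
finger_gap: 0.597
```

>>> move_arm(
  deltas=[
    [0, 0, -0.1, 0, 100],
    [0, 0, -0.2, 0, 100],
    [0, 0, -0.25, 0, 100],
    [0, 0, -0.25, 0, 100],
    [0, 0, -0.25, 0, 100],
    [0, 0, -0.25, 0, 100],
    [0, 0, -0.25, 0, 100],
    [0, 0, -0.25, 0, 100],
  ],
)

```text
t: 33.35
tcp_pos: [0.5934, 0.2886, 0.3279]
tool_rot: [1.0, 0.011, -0.002, 0.001]
force: [0.1, -0.0, -0.2]
finger_gap: 1.003
```

```bash
python3 - <<'E'
from h import *
snap('wrist','w24');z=load('w24');w=cloud(z).reshape(-1,3)
plan(.3405,.2945,.3,.4)
c=np.array([.5961,.2893]);y=.0215
l=(w[:,:2]-c)@np.array([[np.cos(y),-np.sin(y)],[np.sin(y),np.cos(y)]])
for nm,m in(('floorL',(abs(l[:,1]-.06)<.04)&(abs(l[:,0])<.06)),('floorR',(abs(l[:,1]+.06)<.04)&(abs(l[:,0])<.06))):
    q=w[m&(w[:,2]>.07)&(w[:,2]<.1)];A=np.c_[l[m&(w[:,2]>.07)&(w[:,2]<.1)],np.ones(len(q))]
    print(nm,len(q),np.linalg.lstsq(A,q[:,2],rcond=None)[0])
a=w[(w[:,2]>.154)&(w[:,2]<.166)&(np.hypot(*(w[:,:2]-c).T)<.09)]
print('bar',cv2.minAreaRect((a[:,:2]*1000).astype(np.float32)),np.median(a[:,2]))
E
```

```text
t 33.4 tcp [0.5936 0.2887 0.3282] th 0.0214 gap 1.003 F [ 0.3 -0.1 -0.2]
delta [-0.632  -0.0281  0.0727] twist -0.7571 rows 6.1
floorL 6942 [-0.00103465  0.00044576  0.08618896]
floorR 6999 [-1.05413146e-03 -4.57798092e-06  8.61392360e-02]
bar ((596.26025390625, 289.4214172363281), (118.29011535644531, 11.882765769958496), 0.8443961143493652) 0.15982555765983836
```

View pics/w24.png

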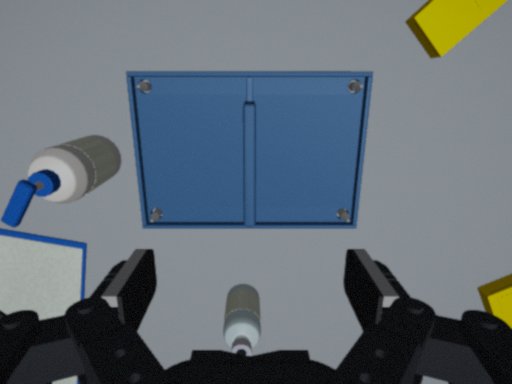

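The tray is seated level: floor z 0.0862 on both sides, bar centred at (0.5963, 0.2894). The bottle cap shows at (241,347). Heading to the bottle.

>>> move_arm(
  deltas=[
    [-0.1, 0, 0, 0, 100],
    [-0.2, -0.01, 0, 0, 100],
    [-0.3, -0.015, 0, 0.01, 100],
    [-0.4, -0.02, 0.02, 0.04, 100],
    [-0.48, -0.02, 0.05, 0.04, 100],
    [-0.53, -0.02, 0.08, 0.04, 100],
    [-0.53, -0.02, 0.08, 0.04, 100],
    [-0.53, -0.02, 0.08, 0.04, 100],
  ],
)

```text
t: 34.07
tcp_pos: [0.3809, 0.2923, 0.2976]
tool_rot: [1.0, 0.001, -0.001, 0.0]
force: [0.9, 0.2, 0.2]
finger_gap: 0.995
```

```bash
python3 - <<'E'
from h import *
snap('wrist','w25');z=load('w25');w=cloud(z).reshape(-1,3)
for h in (.12,.082):
  a=w[(w[:,2]>h-.007)&(w[:,2]<h+.006)&(np.hypot(w[:,0]-.34,w[:,1]-.295)<.05)]
  cc,r=cv2.minEnclosingCircle((a[:,:2]*1000).astype(np.float32));print(h,len(a),np.round(cc,1),r,np.percentile(a[:,2],95))
plan(.340,.2949,.066,0)
E
```

```text
0.12 544 [339.4 294.9] 13.379594802856445 0.12138300919681774
0.082 252 [339.2 294.9] 27.022451400756836 0.08772552628970356
t 34.12 tcp [0.3827 0.2927 0.2983] th 0.002 gap 1.002 F [ 0.2 -0.1 -0.1]
delta [-0.1074 -0.0057  0.5806] twist 0.0039 rows 5.7
```

View pics/w25.png

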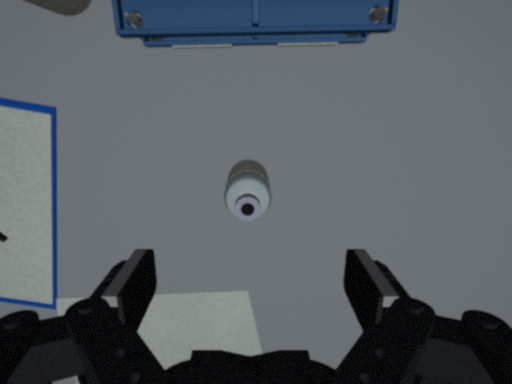

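The bottle cap is at (247,209), giving centre (0.3394, 0.2949) from both cap and body. Descending in two stages.

>>> move_arm(
  deltas=[
    [-0.06, -0.005, 0, 0, 100],
    [-0.109, -0.005, 0.05, 0, 100],
    [-0.109, -0.005, 0.13, 0, 100],
    [-0.109, -0.005, 0.23, 0, 100],
    [-0.109, -0.005, 0.3, 0, 100],
    [-0.109, -0.005, 0.3, 0, 100],
    [-0.109, -0.005, 0.3, 0, 100],
    [-0.109, -0.005, 0.3, 0, 100],
  ],
)

```text
t: 34.78
tcp_pos: [0.3409, 0.2951, 0.1793]
tool_rot: [1.0, 0.0, 0.001, -0.001]
force: [0.1, -0.1, 1.0]
finger_gap: 0.999
```

```bash
python3 - <<'E'
from h import *
plan(.3394,.2949,.066,0)
E
```

```text
t 34.78 tcp [0.3409 0.2951 0.1793] th 0.0008 gap 0.999 F [ 0.1 -0.1  1. ]
delta [-0.0045  0.0009  0.2834] twist 0.0016 rows 2.7
```

>>> move_arm(
  deltas=[
    [-0.004, 0.001, 0.07, 0, 100],
    [-0.004, 0.001, 0.15, 0, 100],
    [-0.004, 0.001, 0.22, 0, 100],
    [-0.004, 0.001, 0.27, 0, 100],
    [-0.004, 0.001, 0.283, 0, 100],
    [-0.004, 0.001, 0.283, 0, 100],
    [-0.004, 0.001, 0.283, 0, 100],
    [-0.004, 0.001, 0.283, 0, 100],
  ],
)

```text
t: 35.45
tcp_pos: [0.3384, 0.2947, 0.0667]
tool_rot: [1.0, 0.001, 0.002, -0.001]
force: [-0.2, 0.5, -0.4]
finger_gap: 0.998
```

>>> move_arm(
  deltas=[
    [0, 0, 0, 0, 75],
    [0, 0, 0, 0, 65],
    [0, 0, 0, 0, 55],
    [0, 0, 0, 0, 45],
    [0, 0, 0, 0, 45],
    [0, 0, 0, 0, 45],
    [0, 0, 0, 0, 45],
    [0, 0, 0, 0, 45],
  ],
  force=50,
)

```text
t: 36.12
tcp_pos: [0.3374, 0.2943, 0.0662]
tool_rot: [1.0, 0.001, 0.001, -0.001]
force: [-0.8, -0.1, 9.3]
finger_gap: 0.612
```

```bash
python3 - <<'E'
from h import *
plan(.595,.355,.3,.02)
E
```

```text
t 36.12 tcp [0.3374 0.2943 0.0662] th 0.0014 gap 0.612 F [-0.8 -0.1  9.3]
delta [ 0.6453 -0.1515 -0.5829] twist -0.0372 rows 8.5
```

>>> move_arm(
  deltas=[
    [0, 0, -0.08, 0, 45],
    [0, 0, -0.18, 0, 45],
    [0, 0, -0.28, 0, 45],
    [0, 0, -0.38, 0, 45],
    [0.03, -0.01, -0.46, 0, 45],
    [0.09, -0.02, -0.53, -0.01, 45],
    [0.16, -0.04, -0.58, -0.03, 45],
    [0.24, -0.06, -0.58, -0.037, 45],
  ],
)

```text
t: 36.78
tcp_pos: [0.4345, 0.3192, 0.3025]
tool_rot: [1.0, 0.011, 0.004, -0.002]
force: [0.9, 0.4, -2.3]
finger_gap: 0.609
```

```bash
python3 - <<'E'
from h import *
plan(.593,.3553,.3,.02)
E
```

```text
t 36.78 tcp [0.4345 0.3192 0.3025] th 0.0213 gap 0.609 F [ 0.9  0.4 -2.3]
delta [ 0.3979 -0.0817  0.0098] twist 0.0025 rows 3.9
```

>>> move_arm(
  deltas=[
    [0.08, -0.02, 0, 0, 45],
    [0.16, -0.035, 0, 0, 45],
    [0.24, -0.05, 0, 0, 45],
    [0.32, -0.07, 0, 0, 45],
    [0.37, -0.08, 0, 0, 45],
    [0.395, -0.082, 0, 0, 45],
    [0.395, -0.082, 0, 0, 45],
    [0.395, -0.082, 0, 0, 45],
  ],
)

```text
t: 37.45
tcp_pos: [0.5893, 0.3536, 0.2957]
tool_rot: [1.0, 0.01, -0.002, 0.001]
force: [-1.3, 1.0, -1.6]
finger_gap: 0.613
```

```bash
python3 - <<'E'
from h import *
snap('wrist','w26')
plan(.593,.3553,.155,.02)
E
```

```text
t 37.5 tcp [0.5887 0.3536 0.2961] th 0.02 gap 0.61 F [ 0.3 -0.1 -2.6]
delta [ 0.012  -0.0042  0.3527] twist 0.0001 rows 3.4
```

View pics/w26.png

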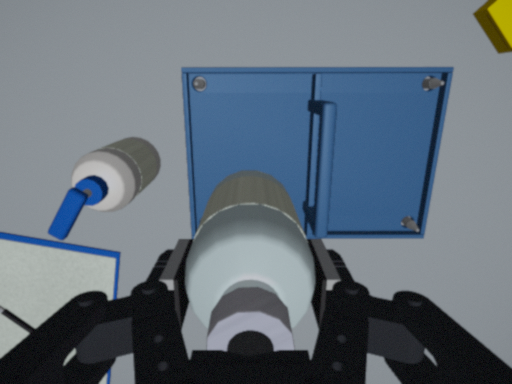

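The bottle is held upright and the left half is free. The handle is to the right at column 325. Lowering.

>>> move_arm(
  deltas=[
    [0.012, -0.004, 0.05, 0, 45],
    [0.012, -0.004, 0.12, 0, 45],
    [0.012, -0.004, 0.2, 0, 45],
    [0.012, -0.004, 0.27, 0, 45],
    [0.012, -0.004, 0.32, 0, 45],
    [0.012, -0.004, 0.34, 0, 45],
    [0.012, -0.004, 0.35, 0, 45],
    [0.012, -0.004, 0.352, 0, 45],
  ],
)

```text
t: 38.17
tcp_pos: [0.5944, 0.3559, 0.1564]
tool_rot: [1.0, 0.01, -0.0, 0.0]
force: [0.1, 0.1, -1.7]
finger_gap: 0.605
```

>>> move_arm(
  deltas=[
    [0, 0, 0.002, 0, 45],
    [0, 0, 0.003, 0, 45],
    [0, 0, 0.004, 0, 45],
    [0, 0, 0.004, 0, 45],
    [0, 0, 0.004, 0, 45],
    [0, 0, 0.004, 0, 45],
    [0, 0, 0.004, 0, 45],
    [0, 0, 0.004, 0, 45],
  ],
)

```text
t: 38.83
tcp_pos: [0.595, 0.3557, 0.1547]
tool_rot: [1.0, 0.01, 0.0, -0.0]
force: [0.2, 0.5, -2.7]
finger_gap: 0.609
```

```bash
python3 - <<'E'
from h import *
plan(.593,.3553,.155,.02)
E
```

```text
t 38.83 tcp [0.595  0.3557 0.1547] th 0.0199 gap 0.609 F [ 0.2  0.5 -2.7]
delta [-0.0049  0.0009 -0.0008] twist -0.0001 rows 0.0
```

Still hanging free by about 2 mm. One more small step down.

>>> move_arm(
  deltas=[
    [0, 0, 0.002, 0, 45],
    [0, 0, 0.003, 0, 45],
    [0, 0, 0.004, 0, 45],
    [0, 0, 0.005, 0, 45],
    [0, 0, 0.005, 0, 45],
    [0, 0, 0.005, 0, 45],
    [0, 0, 0.005, 0, 45],
    [0, 0, 0.005, 0, 45],
  ],
)

```text
t: 39.5
tcp_pos: [0.595, 0.3557, 0.1526]
tool_rot: [1.0, 0.01, 0.0, -0.0]
force: [0.1, -0.3, -2.0]
finger_gap: 0.612
```

>>> move_arm(
  deltas=[
    [0, 0, 0, 0, 64],
    [0, 0, 0, 0, 68],
    [0, 0, 0, 0, 72],
    [0, 0, 0, 0, 76],
    [0, 0, 0, 0, 80],
    [0, 0, 0, 0, 80],
    [0, 0, -0.04, 0, 80],
    [0, 0, -0.1, 0, 80],
  ],
)

```text
t: 40.17
tcp_pos: [0.593, 0.3549, 0.1899]
tool_rot: [1.0, 0.01, -0.003, 0.001]
force: [-0.3, -0.3, -0.7]
finger_gap: 0.799
```

>>> move_arm(
  deltas=[
    [0, 0, -0.1, 0, 80],
    [0, 0, -0.2, 0, 80],
    [0, 0, -0.3, 0, 80],
    [0, 0.05, -0.4, 0, 80],
    [0, 0.1, -0.45, 0, 80],
    [0, 0.15, -0.45, 0, 80],
    [0, 0.15, -0.45, 0, 80],
    [0, 0.15, -0.45, 0, 80],
  ],
)

```text
t: 40.83
tcp_pos: [0.5961, 0.2949, 0.3731]
tool_rot: [1.0, 0.009, 0.0, -0.0]
force: [-0.3, -0.1, -0.2]
finger_gap: 0.801
```

```bash
python3 - <<'E'
from h import *
plan(.593,.3553,.155,.02)
snap('wrist','w27');snap('scene','sc3');snap('top','top3')
z=load('w27');w=cloud(z).reshape(-1,3)
c=np.array([.5961,.2893]);y=.0215
for h in(.206,.168):
    a=w[(abs(w[:,2]-h)<.006)&(np.hypot(w[:,0]-.595,w[:,1]-.355)<.05)]
    cc,r=cv2.minEnclosingCircle((a[:,:2]*1000).astype(np.float32));print(h,len(a),np.round(cc,1),r,np.percentile(a[:,2],98))
l=(w[:,:2]-c)@np.array([[np.cos(y),-np.sin(y)],[np.sin(y),np.cos(y)]])
m=(abs(l[:,1]+.06)<.04)&(abs(l[:,0])<.06)&(w[:,2]>.07)&(w[:,2]<.1)
print(np.linalg.lstsq(np.c_[l[m],np.ones(m.sum())],w[m][:,2],rcond=None)[0])
a=w[(w[:,2]>.154)&(w[:,2]<.164)&(abs(l[:,1])<.02)&(abs(l[:,0])<.08)]
print('bar',cv2.minAreaRect((a[:,:2]*1000).astype(np.float32)))
E
```

```text
t 40.83 tcp [0.5961 0.2949 0.3731] th 0.0183 gap 0.801 F [-0.3 -0.1 -0.2]
delta [-0.0051 -0.1507  0.5453] twist -0.0034 rows 5.4
0.206 628 [596.8 356.3] 13.407806396484375 0.2078308452961604
0.168 244 [596.8 356.3] 26.773202896118164 0.17370940375491836
[-0.00124294  0.00058834  0.08617279]
bar ((595.840576171875, 289.4009094238281), (120.13353729248047, 11.473910331726074), 1.0366398096084595)
```

View pics/w27.png

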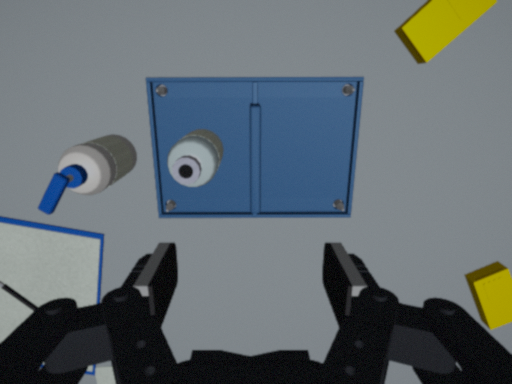

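View pics/sc3.png

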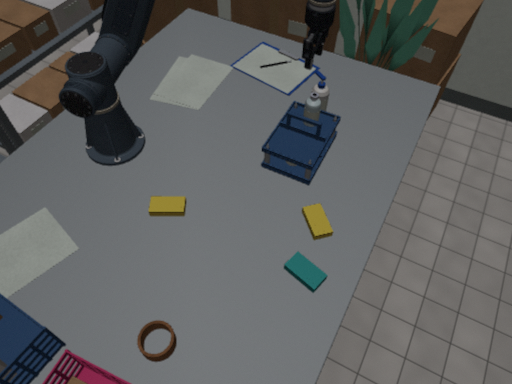

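The bottle stands left of the handle at (192,165), with its cap and body centres coinciding, so it is upright. The tray is level and the sanitiser and tape have not moved. Handing in.

```bash
python3 - <<'E'
from h import *
print(manip.sign_off())
E
```

```text
the job is handed in; nothing more can be done
None
```

The stand is loaded as asked and the job was handed in at about 41 s. It reports no verdict.

- **Bottom tray:** before the upper tray went on, the large carton measured 63 mm left of the centre rib and within 1° of lengthwise. The small carton sat within 1 mm of its centre, and the jar stood 61 mm to the right. These could not be seen again once the upper tray covered them.
- **Upper tray:** all four pins showed in their holes, and contact came at the expected height. Afterwards its floor measured 86.2 mm on both sides and level, and its bar was within about 0.3 mm of the stand's centre.
- **Infusion bottle:** it stands 67 mm left of the handle. Cap and body centres coincide, so it is upright, and the top is at about 206 mm.
- **Bystanders:** I made no contact with the sanitiser or tape roll, and both looked unmoved in the last scene picture. I did not measure them again.

No check failed or disagreed. The arm ended clear of everything.

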